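# Change the filter cassettes and pull the vacuum test

## Robot

A 6-joint arm with a two-finger parallel gripper is mounted at the origin on the work surface. World frame = base frame: x ahead of the robot, y to its left, z up, the work surface at z = 0. Lengths are in m, angles in rad, forces in N, time in s.
With the tool pointing down it reaches from about 0.3 to 0.875 m from the base axis. Payload 6.4 kg.
Tool frame: the origin (TCP) lies between the finger pads; the fingertips stand 19 mm ahead of it and the grasp point (between the pads) is the TCP; z points along the fingers, y is the direction in which the jaws open and shut (so a half turn about z gives the same grasp; the last joint's range is limited). The gripper opens to 85 mm and grips with 20 to 120 N. Pads are 22 mm wide; open, the fingers measure 114 mm over their backs; the gripper's body (76 mm by 85 mm) begins 54 mm behind the grasp point. The pads swing forward as they close: fully open they stand 13 mm farther back than shut.
Start: joints at [0.92, 0.181, 1.607, -0, 1.354, -0.206], TCP at [0.247, 0.519, 0.25] pointing down, gripper open.
Joint ranges: [-2.99, 2.99], [-0.89, 2.07], [0.3, 2.58], [-1.14, 4.28], [0, 2.63], [-3.12, 3.12]. Speed limits (rad/s): [2.57, 2.57, 3.01, 3.14, 3.14, 3.14].

## Interface

Orientations are given as a unit quaternion [w, x, y, z].
In Python, from bench import * gives the robot as it stands.
- The arm moves only by the tool apply_moves, never from a script. Its argument "moves" is a list that holds one entry, the list of rows, each a list of 7 numbers: the shift along the tool's x, y, z in cm, then the turn, a rotation vector about the tool's x, y, z in rad, then the opening, from 0 (shut) to 1 (fully open). A call has 1 to 8 rows; each row is the pose to reach, as a shift and turn from the pose commanded when the call began, along the tool's axes at that moment; what a row does not reach only later rows make up. A row lasts 1/10 s, in which the tool goes at most 50 mm and 8.59 degrees, less where a joint would pass 70% of its speed; a pose out of reach is approached as far as the arm can. A call with a gripper value outside its range is refused whole. The fingers move at their own pace and stop on an object; the grip force is fixed at half the most. Time passes only in rows, so rows that repeat a pose let the fingers close. It gives the time, the measured TCP pose, the force and the opening at its end, in the units of the state.
- get_obs(): the state, without advancing time (a new reading comes with each control period).
- camera(name): name is "scene" or "side" or "wrist"; returns the picture (480x640x3 uint8, red, green, blue); there is no depth.
- get_calibration(name): a dict with "vertical_fov" (degrees; the focal length in pixels is half the picture's height over the tangent of half this angle, whatever the lens; pixels are square), "cx", "cy" (the principal point, pixels), "R" (3x3) and "t" (3): a world point X has camera coordinates R X + t. Camera axes: x right, y down, z forward; pixel columns grow to the right and rows downward; lengths in m; the calibration is good to about 2 mm. A picture is of the moment at which its call begins: read the wrist's pose just before it. get_calibration takes no time and is no camera call; for the wrist camera it gives the pose at the moment of the call.
- hand_in(): hands the job in, once; it reports no verdict.
The state is a dict: "time_s": time; "q": joint angles; "dq": joint speeds; "joint_efforts": joint torques, N m; "eef_pos": TCP position; "eef_rot": TCP orientation; "wrist_force": force on the tool from outside, world axes, zero at the start; "torque": the same for the moment, N m; "opening": opening from 0.0 (shut) to 1.0 (fully open).
Only numpy, scipy, OpenCV 4.12 (cv2) and the standard library are available. Lean on these libraries where they do the work, as an engineer would, in place of code of your own. Each camera call takes 0.05 s, during which the arm holds its last target. There are 200 camera calls.

## Task

Change the filter cassettes in the rack: take out every brown spent cassette and lay it flat, handle up, in the yellow wash tray, and fit every clean white-and-blue cassette in a bay of its own, hooking its brass tab under the red keeper bar with the other end raised and swinging it down until it lies flat on the bay floor. When all are in, do the vacuum test: pull the sprung orange pump handle out until its pointer is in the green band, hold it there for two seconds without ever going into the red, then let it return fully in. Do not disturb the bottle, the jar and the brush.

Things in the scene. Friction and masses are not known exactly. Their poses are not given: they have to be found in the camera images.
- clean1: Clean filter cassette, blue with white pads, 0.16 kg, may be absent: body 100 x 64 x 14 mm (own x, y, z); grip rib across its middle 18 mm thick (x), 44 mm long (y), its top 48 mm above the underside; brass tab 44 mm wide, 6 mm thick, flush with the underside, sticks out 20 mm at the -x end. Origin: underside, below the rib; z up. Starts lying on the bench.
- clean1_tab (a point): Middle of the tip of clean1's brass tab, at the underside (70 mm along -x from its origin).
- clean2: Clean filter cassette, blue with white pads, 0.16 kg, may be absent: body 100 x 64 x 14 mm (own x, y, z); grip rib across its middle 18 mm thick (x), 44 mm long (y), its top 48 mm above the underside; brass tab 44 mm wide, 6 mm thick, flush with the underside, sticks out 20 mm at the -x end. Origin: underside, below the rib; z up. Starts lying on the bench.
- clean2_tab (a point): Middle of the tip of clean2's brass tab, at the underside (70 mm along -x from its origin).
- clean3: Clean filter cassette, blue with white pads, 0.16 kg, may be absent: body 100 x 64 x 14 mm (own x, y, z); grip rib across its middle 18 mm thick (x), 44 mm long (y), its top 48 mm above the underside; brass tab 44 mm wide, 6 mm thick, flush with the underside, sticks out 20 mm at the -x end. Origin: underside, below the rib; z up. Starts lying on the bench.
- clean3_tab (a point): Middle of the tip of clean3's brass tab, at the underside (70 mm along -x from its origin).
- spent1: Spent filter cassette, grey with black rib and brown pads, 0.16 kg, may be absent: body 100 x 64 x 14 mm (own x, y, z); grip rib across its middle 18 mm thick (x), 44 mm long (y), its top 48 mm above the underside; brass tab 44 mm wide, 6 mm thick, flush with the underside, sticks out 20 mm at the -x end. Origin: underside, below the rib; z up. Starts seated in a bay of the rack.
- spent2: Spent filter cassette, grey with black rib and brown pads, 0.16 kg, may be absent: body 100 x 64 x 14 mm (own x, y, z); grip rib across its middle 18 mm thick (x), 44 mm long (y), its top 48 mm above the underside; brass tab 44 mm wide, 6 mm thick, flush with the underside, sticks out 20 mm at the -x end. Origin: underside, below the rib; z up. Starts seated in a bay of the rack.
- spent3: Spent filter cassette, grey with black rib and brown pads, 0.16 kg, may be absent: body 100 x 64 x 14 mm (own x, y, z); grip rib across its middle 18 mm thick (x), 44 mm long (y), its top 48 mm above the underside; brass tab 44 mm wide, 6 mm thick, flush with the underside, sticks out 20 mm at the -x end. Origin: underside, below the rib; z up. Starts seated in a bay of the rack.
- rack: Fixed grey rack, three open-topped bays side by side along its y, 76 mm apart; origin at the underside below the middle bay's seat, x away from the robot, z up. Bay floors 20 mm above the bench; each bay is 125 mm long inside (x from -72.5 mm, rear wall, to +52.5 mm, front stop 8 mm above the floor) and 70 mm wide between dividers 10 mm above the floor.
- keeper (a point): Middle of the free edge of the red keeper bar, at its underside. The bar runs along the rear wall (robot side) over all bays, overhangs the floor by 10 mm, underside 16 mm and top 22 mm above the floor. From here to the front stop is 115 mm: less than a cassette with its tab (120 mm), so it cannot drop in flat.
- keeper_in (a point): Under the keeper at the rear wall, middle bay, on the floor. To seat: raise the cassette's other end about 0.4 rad, bring the tab in under the keeper with its tip 2 mm off the floor and about 2.5 mm from the rear wall, then swing down about the tip. To take out: the reverse.
- bay1 (a point): Seat of bay 1, on its floor: a seated cassette's origin lies here (2.5 mm play along x, 3 mm along y), its x axis along the rack's x (tab towards the rear wall, the robot's side). Holds at most one cassette.
- bay2 (a point): Seat of bay 2, on its floor: a seated cassette's origin lies here (2.5 mm play along x, 3 mm along y), its x axis along the rack's x (tab towards the rear wall, the robot's side). Holds at most one cassette.
- bay3 (a point): Seat of bay 3, on its floor: a seated cassette's origin lies here (2.5 mm play along x, 3 mm along y), its x axis along the rack's x (tab towards the rear wall, the robot's side). Holds at most one cassette.
- tray: Fixed yellow open wash tray, 250 x 160 x 30 mm outside (x, y, z), walls and floor 5 mm; origin at the underside centre. Three cassettes fit side by side along its x, 78 mm apart, each with its length along the tray's y.
- pump: Fixed hand vacuum pump, aluminium barrel on a foot plate lying along its own y; origin on the bench below the handle when that is fully in. The plunger pulls out along +y. On its +x side lies a white scale strip 4 mm high with a black home mark, a green band (45 to 55 mm of pull) and a red zone (62 mm and more).
- plunger (a joint): Pull of the sprung plunger in m: 0 fully in, growing as it is pulled out along the pump's +y, stop at 0.085. A spring draws it back: 6 N at 0, rising 0.12 N per mm (12 N at 50 mm).
- pump_grip (a point): Grip point, moving with the orange plunger handle: an upright paddle 14 mm thick along the pull (pump y), 50 mm wide in x, from 8 to 74 mm above the bench; the point is inside its middle, 52 mm up. Its rod's top is 27 mm up; the barrel's black collar begins 45 mm behind the paddle when fully in. A black pointer at the paddle's middle runs over the scale.
- bottle: Bystander: white bottle, 60 mm across, 130 mm high; origin at its underside.
- jar: Bystander: amber jar, 70 mm across, 85 mm high; origin at its underside.
- brush: Bystander: brush lying on the bench.
Mind the look-alikes: they are no part of the job. Leave any purple look-alike of the clean3 alone.

How it is judged:
By the outcome, as a careful person would: the job done as asked, in the order asked, and still so for the second after the job is handed in, with the robot touching nothing.
Of clean1, clean2, clean3 only 2 to 3 are there at a start; the rules pass over those that are not, and their reading is None.
Of spent1, spent2, spent3 only 2 to 3 are there at a start; the rules pass over those that are not, and their reading is None.
At some moment in a run one of clean1, clean2, clean3 may be knocked a few centimetres aside while the robot is not near it.
It also fails if it takes over 210 s, if anything falls off the work surface, if the arm or the gripper's body presses on something with over 40 N, if the wrist force passes 120 N, or if a joint passes its speed limit or range.

## Working session

There is one attempt and no reset: what is moved stays moved. The work goes in short steps, Python scripts to look and compute and a tool call to move; the robot and the scene stay as the last step left them, time stands still between calls to the robot, and variables do not carry over. Pictures are saved under pics/ and viewed, about 12 in all and at most 16, crops included, and the job is handed in when it is done.

Besides the shell and the picture viewer there is one more tool, called after "Emit:" as name([rows], argument=value, ...), one row to a line, values as JSON. apply_moves: Moves the arm, as the interface text tells. Its arguments: {"type":"object","properties":{"moves":{"type":"array","items":{"type":"array","items":{"type":"array","items":{"type":"number"}}}}},"required":["moves"]}

```bash
ls; mkdir -p pics; python3 - <<'E'
from bench import *
import cv2
o=get_obs();print(o)
for n in ("scene","side","wrist"):
    c=get_calibration(n);print(n,c)
    cv2.imwrite(f"pics/{n}0.png",camera(n)[:,:,::-1])
E
```

```text
pics
{'time_s': 0.0, 'q': array([ 9.19714817e-01,  1.81525124e-01,  1.60802679e+00,  1.09858663e-05,
        1.35379148e+00, -2.06312158e-01]), 'dq': array([-0.00025517, -0.00096763, -0.00054417, -0.00026533, -0.00172132,
       -0.00018265]), 'joint_efforts': array([-1.19263546e-03, -4.44884598e+01, -3.51331758e+01, -5.45230687e-04,
        9.41390317e-03,  3.48353922e-06]), 'eef_pos': array([0.24705612, 0.5186376 , 0.249384  ]), 'eef_rot': array([-3.68756462e-04,  2.20557273e-01,  9.75373633e-01, -7.93926269e-04]), 'wrist_force': array([0.08628802, 0.15515328, 0.58050025]), 'torque': array([-0.00511567, -0.03262663,  0.04118124]), 'opening': 1.002477854340102}
scene {'vertical_fov': 51.03910902245155, 'cx': 318.26885645813775, 'cy': 242.0543405244538, 'R': array([[-0.3274195 ,  0.94481454, -0.01104316],
       [ 0.58482845,  0.19346125, -0.78774896],
       [-0.74214025, -0.26438273, -0.61589741]]), 't': array([ 0.10042314, -0.30037716,  1.55626086])}
side {'vertical_fov': 49.230085336169026, 'cx': 314.231464288245, 'cy': 242.0608719051454, 'R': array([[ 0.9389283 , -0.3438674 , -0.01299441],
       [-0.23614395, -0.61640329, -0.75118774],
       [ 0.25029918,  0.70837998, -0.6599607 ]]), 't': array([-0.51182362,  0.22421056,  0.95295779])}
wrist {'vertical_fov': 61.38129466192591, 'cx': 323.8621808902705, 'cy': 246.52652709446772, 'R': array([[ 0.43059611,  0.90254395, -0.0011874 ],
       [ 0.86039721, -0.4100902 ,  0.30256019],
       [ 0.27258693, -0.13130288, -0.95312954]]), 't': array([-0.57462037, -0.03916484,  0.37957566])}
```

View pics/scene0.png

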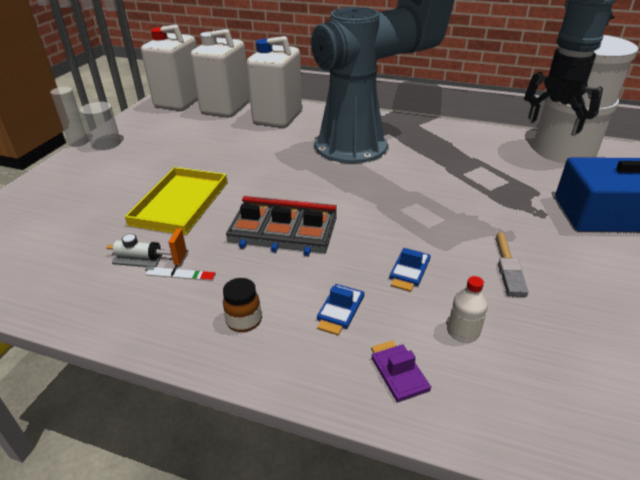

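View pics/side0.png

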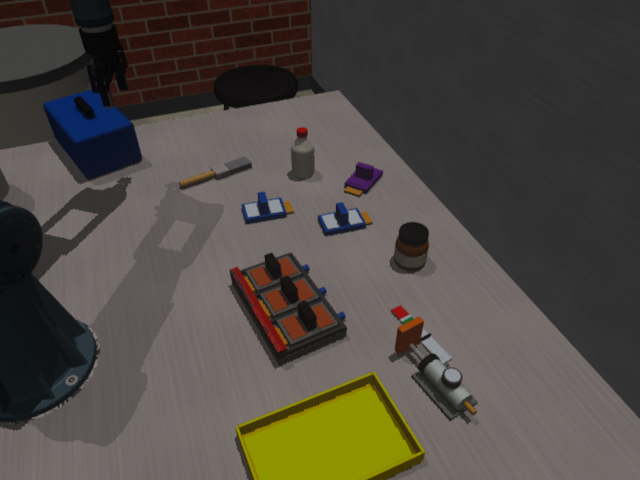

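The scene shows three spent cassettes in the rack, two clean ones (tabs away from the robot, at about (410,267) and (341,306)) and one purple decoy at (400,372). The tray is at (178,200) and the pump handle at (178,247).

```bash
cat > h.py <<'E'
import numpy as np, cv2
from bench import *
from scipy.spatial.transform import Rotation as Ro
def K(c):
    f=240/np.tan(np.radians(c["vertical_fov"])/2); return f
def ray(c,px,z):
    px=np.atleast_2d(px).astype(float); f=K(c); R=np.array(c["R"]);t=np.array(c["t"])
    d=np.c_[(px[:,0]-c["cx"])/f,(px[:,1]-c["cy"])/f,np.ones(len(px))]@R
    o=-R.T@t
    return o+d*((z-o[2])/d[:,2])[:,None]
def proj(c,X):
    p=np.atleast_2d(X)@np.array(c["R"]).T+c["t"]
    return np.c_[c["cx"]+K(c)*p[:,0]/p[:,2],c["cy"]+K(c)*p[:,1]/p[:,2]]
def mask(im,col):
    h=cv2.cvtColor(im,cv2.COLOR_RGB2HSV); H,S,V=[h[:,:,i].astype(int) for i in range(3)]
    m={"red":((H<5)|(H>172))&(S>170)&(V>70),"blue":(H>105)&(H<122)&(S>130)&(V>60),"yellow":(H>26)&(H<34)&(S>200)&(V>90),
     "orange":(H>6)&(H<15)&(S>190)&(V>120),"brass":(H>12)&(H<24)&(S>150)&(V>110),"green":(H>50)&(H<85)&(S>120)&(V>60)}[col]
    return m.astype(np.uint8)*255
def blobs(im,col,amin=30):
    out=[]
    for c in cv2.findContours(mask(im,col),cv2.RETR_EXTERNAL,cv2.CHAIN_APPROX_NONE)[0]:
        if cv2.contourArea(c)>amin: out.append(c[:,0,:])
    return sorted(out,key=lambda c:-cv2.contourArea(c))
def quat(yaw,tilt=0):
    # tool z down, tool y = heading yaw dir; tilt about tool x
    y=np.array([np.cos(yaw),np.sin(yaw),0]);z=np.array([0,0,-1.]);x=np.cross(y,z)
    return Ro.from_matrix(np.c_[x,y,z])*Ro.from_rotvec([tilt,0,0])
def cur(o=None):
    o=o or get_obs(); q=o["eef_rot"]; return np.array(o["eef_pos"]),Ro.from_quat([q[1],q[2],q[3],q[0]])
def step(p0,R0,p1,R1):
    s=R0.inv().apply(np.array(p1)-p0)*100; r=(R0.inv()*R1).as_rotvec()
    return np.round(s,2).tolist()+np.round(r,4).tolist()
E
python3 - <<'E'
from h import *
for n in("scene","side"):
    im=cv2.imread(f"pics/{n}0.png")[:,:,::-1];im=np.ascontiguousarray(im);c=get_calibration(n)
    for col,z in(("red",.042),("blue",.014),("yellow",.03),("orange",.04),("brass",.003),("green",.004)):
        for b in blobs(im,col,12)[:6]:
            r=cv2.boxPoints(cv2.minAreaRect(b.astype(np.float32)))
            print(n,col,len(b),b.mean(0).round(),ray(c,b.mean(0),z).round(3)[0,:2],"corners",ray(c,r,z).round(3)[:,:2].tolist())
E
```

```text
scene red 187 [289. 203.] [ 0.42  -0.036] corners [[0.445, -0.149], [0.425, -0.157], [0.394, 0.074], [0.414, 0.079]]
scene red 44 [475. 284.] [0.572 0.42 ] corners [[0.556, 0.405], [0.547, 0.432], [0.589, 0.435], [0.598, 0.41]]
scene red 40 [157.  33.] [-0.739 -1.171] corners [[-0.81, -1.258], [-0.866, -1.224], [-0.686, -1.094], [-0.636, -1.127]]
scene red 32 [207. 275.] [ 0.717 -0.096] corners [[0.713, -0.113], [0.704, -0.088], [0.721, -0.079], [0.729, -0.104]]
scene blue 317 [610. 190.] [0.06  0.721] corners [[-0.087, 0.622], [-0.15, 0.816], [0.235, 0.766], [0.287, 0.608]]
scene blue 145 [342. 305.] [0.684 0.18 ] corners [[0.734, 0.143], [0.614, 0.147], [0.637, 0.213], [0.752, 0.205]]
scene blue 129 [412. 266.] [0.524 0.288] corners [[0.575, 0.25], [0.455, 0.255], [0.477, 0.32], [0.593, 0.31]]
scene blue 41 [263.  45.] [-0.797 -0.653] corners [[-0.881, -0.72], [-0.9, -0.661], [-0.733, -0.589], [-0.716, -0.644]]
scene blue 20 [307. 250.] [0.545 0.055] corners [[0.533, 0.044], [0.529, 0.057], [0.556, 0.067], [0.56, 0.054]]
scene blue 19 [242. 243.] [ 0.567 -0.094] corners [[0.572, -0
[... 2345 characters left out ...]
 0.15]]
side brass 27 [288. 206.] [0.579 0.282] corners [[0.572, 0.301], [0.589, 0.305], [0.586, 0.262], [0.569, 0.258]]
side brass 34 [353. 190.] [0.755 0.285] corners [[0.737, 0.295], [0.746, 0.31], [0.774, 0.277], [0.765, 0.262]]
side brass 66 [196. 177.] [0.391 0.492] corners [[0.346, 0.487], [0.436, 0.507], [0.435, 0.496], [0.346, 0.477]]
side brass 37 [281. 335.] [ 0.443 -0.097] corners [[0.437, -0.075], [0.443, -0.073], [0.448, -0.116], [0.443, -0.118]]
side brass 34 [264. 308.] [ 0.432 -0.019] corners [[0.426, 0.003], [0.432, 0.005], [0.439, -0.039], [0.433, -0.041]]
side green 19 [407. 320.] [ 0.683 -0.148] corners [[0.673, -0.147], [0.695, -0.143], [0.694, -0.148], [0.673, -0.152]]
```

```bash
python3 - <<'E'
from h import *
c=get_calibration("wrist");p,R=cur()
C=-c["R"].T@c["t"]; print("cam in tool",R.inv().apply(C-p),"axis",R.inv().apply(c["R"][2]), "camx",R.inv().apply(c["R"][0]))
print(step(p,R,[0.47,-0.03,0.34],quat(0.13)))
E
```

```text
cam in tool [ 0.07725791  0.00035791 -0.12347712] axis [-3.02901196e-01  2.85471302e-04  9.53021922e-01] camx [-3.24224956e-04  9.99999866e-01 -4.02592408e-04]
[-43.72, -39.96, -9.0, -0.0014, 0.0004, 0.996]
```

Emit:
apply_moves([
  [[-4,-4,-4,0,0,0,1],[-22,-20,-9,0,0,0,1],[-22,-20,-9,0,0,0,1],[-22,-20,-9,0,0,0,1],[-22,-20,-9,0,0,0,1],[-22,-20,-9,0,0,0,1],[-22,-20,-9,0,0,0,1],[-22,-20,-9,0,0,0,1]],
])

```text
time_s: 0.95
eef_pos: [0.361, 0.2422, 0.3409]
eef_rot: [0.001, 0.223, 0.975, 0.0]
wrist_force: [-0.0, -0.2, -0.6]
opening: 1.003
```

Emit:
apply_moves([
  [[-21.7,-20,0,0,0,0.996,0.4],[-21.7,-20,0,0,0,0.996,0.4],[-21.7,-20,0,0,0,0.996,0.4],[-21.7,-20,0,0,0,0.996,0.4],[-21.7,-20,0,0,0,0.996,0.4],[-21.7,-20,0,0,0,0.996,0.4],[-21.7,-20,0,0,0,0.996,0.4],[-21.7,-20,0,0,0,0.996,0.4]],
])

```text
time_s: 1.75
eef_pos: [0.4699, -0.03, 0.3393]
eef_rot: [-0.001, 0.66, 0.751, -0.0]
wrist_force: [-0.7, 1.0, -0.5]
opening: 0.399
```

```bash
python3 - <<'E'
from h import *
c=get_calibration("wrist");print(cur()[0],get_obs()["q"].round(2),get_obs()["time_s"])
im=camera("wrist");cv2.imwrite("pics/w1.png",im[:,:,::-1]);np.save("w1c.npy",c,allow_pickle=True)
E
```

```text
[ 0.46990755 -0.03003373  0.33927397] [-0.32 -0.12  1.74  0.    1.53 -0.45] 1.75
```

View pics/w1.png

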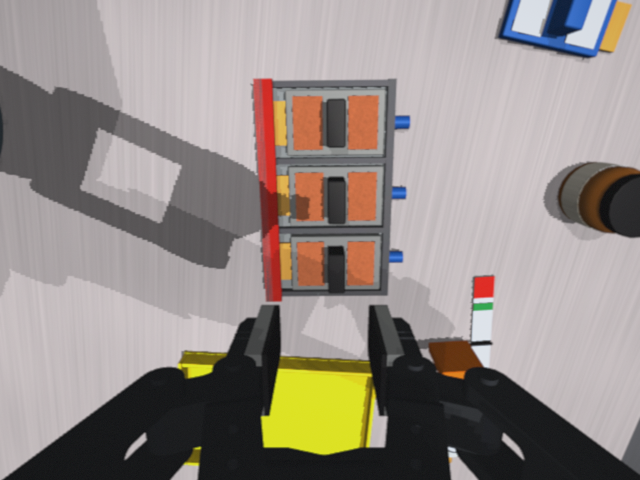

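The wrist view shows the rack: red bar along x≈265, rib tops at (336,122), (336,200) and (337,268). The pump scale is on its right (green at (483,307), handle at (455,355)), the tray below, the first clean cassette at top right, and the jar at (605,200).

```bash
python3 - <<'E'
from h import *
c=np.load("w1c.npy",allow_pickle=True).item()
im=np.ascontiguousarray(cv2.imread("pics/w1.png")[:,:,::-1])
b=blobs(im,"red",200)[0]; 
# free (right) edge of bar, per row
rows=range(90,290,4); e=np.array([[b[b[:,1]==r][:,0].max()+.5,r] for r in rows if (b[:,1]==r).any()])
P=ray(c,e,.042)[:,:2]; k=np.polyfit(P[:,1],P[:,0],1); print("bar edge x=%.4f y + %.4f"%tuple(k),"res",np.std(P[:,0]-np.polyval(k,P[:,1])).round(4),"yaw",-np.arctan(k[0]))
rr=cv2.minAreaRect(b.astype(np.float32)); print("bar corners",ray(c,cv2.boxPoints(rr),.042)[:,:2].round(4).tolist())
h=cv2.cvtColor(im,cv2.COLOR_RGB2HSV);H,S,V=[h[:,:,i].astype(int) for i in range(3)]
m=((H>3)&(H<16)&(S>110)&(V>60)).astype(np.uint8)*255; m[:,400:]=0;m[300:]=0;m[:,:288]=0
for q in cv2.findContours(m,cv2.RETR_EXTERNAL,cv2.CHAIN_APPROX_NONE)[0]:
    if cv2.contourArea(q)>200:
        bp=cv2.boxPoints(cv2.minAreaRect(q[:,0].astype(np.float32)));W=ray(c,bp,.034);print("pad",q[:,0].mean(0).round(),W.mean(0)[:2].round(4),W[:,:2].round(3).tolist())
d=((V<45)).astype(np.uint8)*255;d[:,:320]=0;d[:,352:]=0;d[300:]=0;d[:90]=0
for q in cv2.findContours(d,cv2.RETR_EXTERNAL,cv2.CHAIN_APPROX_NONE)[0]:
    if cv2.contourArea(q)>100: print("rib",cv2.boundingRect(q))
# rack outer right edge & corners by eye later; yellow top edge and pump
for col,z in(("yellow",.03),("orange",.07),("green",.004),("red",.004),("blue",.014)):
    for q in blobs(im,col,60)[:4]: print(col,ray(c,cv2.boxPoints(cv2.minAreaRect(q.astype(np.float32))),z)[:,:2].round(3).tolist())
E
```

```text
bar edge x=-0.1360 y + 0.4152 res 0.0004 yaw 0.13515275147110611
bar corners [[0.3948, 0.0751], [0.4051, 0.0769], [0.4372, -0.1545], [0.425, -0.1567]]
pad [360. 263.] [ 0.5201 -0.1021] [[0.502, -0.079], [0.531, -0.075], [0.539, -0.125], [0.509, -0.129]]
pad [310. 263.] [ 0.4643 -0.1099] [[0.447, -0.086], [0.476, -0.082], [0.482, -0.134], [0.453, -0.137]]
pad [309. 196.] [ 0.4544 -0.0343] [[0.437, -0.011], [0.466, -0.007], [0.472, -0.058], [0.442, -0.062]]
pad [362. 196.] [ 0.5105 -0.0266] [[0.492, -0.003], [0.521, 0.001], [0.53, -0.05], [0.499, -0.054]]
pad [363. 122.] [0.4993 0.0482] [[0.481, 0.071], [0.51, 0.075], [0.518, 0.025], [0.488, 0.021]]
pad [307. 122.] [0.444  0.0407] [[0.427, 0.064], [0.455, 0.068], [0.462, 0.017], [0.432, 0.013]]
rib (328, 262, 17, 31)
rib (328, 247, 16, 14)
yellow [[0.425, -0.375], [0.429, -0.243], [0.557, -0.247], [0.563, -0.38]]
yellow [[0.319, -0.261], [0.359, -0.256], [0.36, -0.276], [0.319, -0.282]]
yellow [[0.565, -0.357], [0.562, -0.271], [0.567, -0.271], [0.57, -0.358]]
green [[0.673, -0.148], [0.694, -0.143], [0.696, -0.151], [0.675, -0.155]]
red [[0.389, 0.078], [0.4, 0.08], [0.435, -0.173], [0.422, -0.175]]
red [[0.665, -0.112], [0.688, -0.109], [0.694, -0.134], [0.671, -0.137]]
blue [[0.624, 0.147], [0.623, 0.199], [0.728, 0.192], [0.732, 0.14]]
blue [[0.534, 0.059], [0.549, 0.061], [0.551, 0.049], [0.536, 0.047]]
blue [[0.544, -0.015], [0.559, -0.013], [0.561, -0.025], [0.546, -0.026]]
blue [[0.554, -0.091], [0.569, -0.089], [0.571, -0.1], [0.556, -0.102]]
```

Emit:
apply_moves([
  [[-0.2,1.24,5,0,0,-0.005,0.4],[-0.2,1.24,10,0,0,-0.005,0.4],[-0.2,1.24,15,0,0,-0.005,0.4],[-0.2,1.24,20,0,0,-0.005,0.4],[-0.2,1.24,24,0,0,-0.005,0.4],[-0.2,1.24,26.5,0,0,-0.005,0.4],[-0.2,1.24,28.3,0,0,-0.005,0.4],[-0.2,1.24,28.3,0,0,-0.005,0.4]],
])

```text
time_s: 2.6
eef_pos: [0.4799, -0.028, 0.0548]
eef_rot: [-0.003, 0.656, 0.755, -0.001]
wrist_force: [-0.4, 0.7, -0.3]
opening: 0.4
```

Emit:
apply_moves([
  [[0,0,0,0,0,0,0],[0,0,0,0,0,0,0],[0,0,0,0,0,0,0],[0,0,0,0,0,0,0],[0,0,0,0,0,0,0]],
])

```text
time_s: 3.1
eef_pos: [0.4829, -0.0305, 0.0581]
eef_rot: [0.001, 0.658, 0.753, 0.0]
wrist_force: [-0.2, 0.2, 2.6]
opening: 0.201
```

Emit:
apply_moves([
  [[0,-0.35,-0.72,-0.1,0,0,0],[0,-0.78,-1.42,-0.2,0,0,0],[0,-1.28,-2.06,-0.3,0,0,0],[0,-1.8,-2.64,-0.4,0,0,0],[0,-1.8,-2.64,-0.4,0,0,0],[0,-0.6,-2.9,-0.4,0,0,0],[0,-0.3,-3.6,-0.4,0,0,0],[0,-0.2,-8,-0.4,0,0,0]],
])

```text
time_s: 3.9
eef_pos: [0.4774, -0.0294, 0.1334]
eef_rot: [0.125, 0.646, 0.739, 0.147]
wrist_force: [0.7, -0.3, -1.6]
opening: 0.201
```

```bash
python3 - <<'E'
from h import *
p,R=cur();o=get_obs();print(p,o["opening"],o["wrist_force"],o["q"].round(2))
tp=[0.46,-0.32,0.30]
print(step(p,R,tp,quat(-np.pi/2+0.08)))
for n in("side",): cv2.imwrite("pics/s1.png",camera(n)[100:,100:500,::-1])
E
```

```text
[ 0.47739692 -0.02938895  0.13335343] 0.20144867155296317 [ 0.67251206 -0.33835552 -1.63405673] [-0.45 -0.11  2.22  0.33  0.73 -0.8 ]
[-28.47, 1.17, -17.71, 0.2939, -0.3199, 1.602]
```

View pics/s1.png

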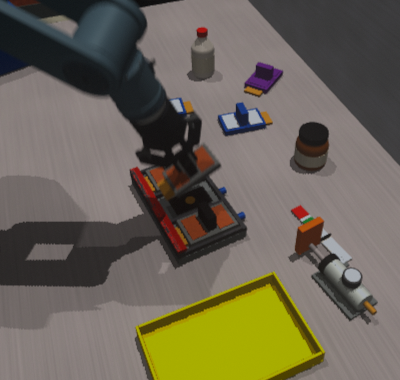

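Emit:
apply_moves([
  [[0,1.9,-4.6,0,0,0,0],[-28.5,1.2,-17.7,0.294,-0.32,1.602,0],[-28.5,1.2,-17.7,0.294,-0.32,1.602,0],[-28.5,1.2,-17.7,0.294,-0.32,1.602,0],[-28.5,1.2,-17.7,0.294,-0.32,1.602,0],[-28.5,1.2,-17.7,0.294,-0.32,1.602,0],[-28.5,1.2,-17.7,0.294,-0.32,1.602,0],[-28.5,1.2,-17.7,0.294,-0.32,1.602,0]],
])

```text
time_s: 4.75
eef_pos: [0.4613, -0.3265, 0.3085]
eef_rot: [0.057, 0.943, 0.322, 0.063]
wrist_force: [1.2, 0.3, -0.8]
opening: 0.202
```

```bash
python3 - <<'E'
from h import *
p,R=cur();o=get_obs();print(p,o["q"].round(2))
print(step(p,R,[0.46,-0.32,0.30],quat(-np.pi/2+0.08)))
E
```

```text
[ 0.46125857 -0.32645238  0.30853072] [-0.87  0.    1.69  0.08  1.3   0.03]
[0.23, -0.71, 0.78, 0.1217, -0.1241, 0.5775]
```

Emit:
apply_moves([
  [[0.2,-0.7,0.8,0.122,-0.124,0.5775,0],[0.2,-0.7,0.8,0.122,-0.124,0.5775,0],[0.2,-0.7,0.8,0.122,-0.124,0.5775,0],[0.2,-0.7,0.8,0.122,-0.124,0.5775,0],[0.2,-0.7,0.8,0.122,-0.124,0.5775,0],[0.2,-0.7,0.8,0.122,-0.124,0.5775,0]],
])

```text
time_s: 5.35
eef_pos: [0.4602, -0.3149, 0.2964]
eef_rot: [-0.002, 0.999, 0.047, 0.0]
wrist_force: [0.3, -0.7, -1.7]
opening: 0.198
```

```bash
python3 - <<'E'
from h import *
p,R=cur();c=get_calibration("wrist");im=camera("wrist");cv2.imwrite("pics/w2.png",im[:,:,::-1]);np.save("w2c.npy",c,allow_pickle=True)
print(p,get_obs()["time_s"])
h=cv2.cvtColor(im,cv2.COLOR_RGB2HSV);print(h[60,300],h[250,100])
for z in(.03,0):
  for b in blobs(im,"yellow",300)[:3]:
    r=cv2.boxPoints(cv2.minAreaRect(b.astype(np.float32)));print(z,r.round().tolist(),ray(c,r,z)[:,:2].round(4).tolist())
E
```

```text
[ 0.46015885 -0.3149101   0.29640588] 5.4
[173  11 210] [171  10 179]
0.03 [[270.0, 163.0], [420.0, 163.0], [420.0, 236.0], [270.0, 236.0]] [[0.4924, -0.259], [0.5059, -0.4007], [0.4347, -0.4126], [0.4203, -0.2629]]
0 [[270.0, 163.0], [420.0, 163.0], [420.0, 236.0], [270.0, 236.0]] [[0.4889, -0.2552], [0.5035, -0.4078], [0.4268, -0.4207], [0.4113, -0.2594]]
```

View pics/w2.png

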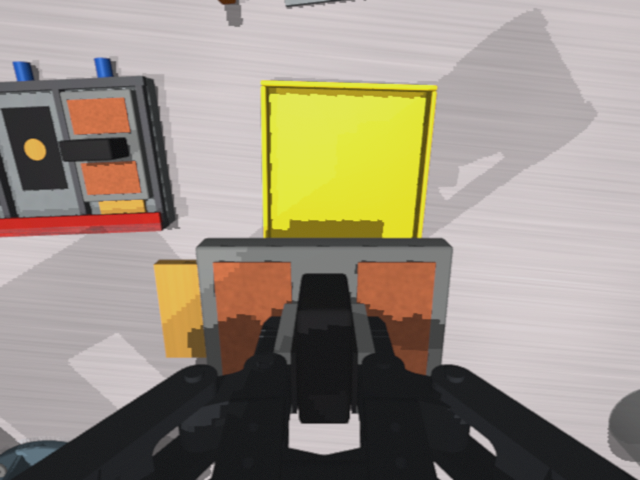

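The tray's far wall corners are at pixels (262,81) and (437,86), and its lower edges reach (264,237) and (424,237); the cassette is held level.

```bash
python3 - <<'E'
from h import *
c=np.load("w2c.npy",allow_pickle=True).item()
W=ray(c,[[262,81],[437,85],[264,236],[425,236]],.03)[:,:2];print(W.round(4))
A,B=W[0],W[1];d=A-B;print(np.linalg.norm(d));ty=d/np.linalg.norm(d);print("yaw from edge",np.arctan2(-ty[0],ty[1]))
for a,b in((0,2),(1,3)):
    e=W[a]-W[b];print(np.arctan2(e[1],e[0]))
yaw=np.arctan2(-ty[0],ty[1]);tx=np.array([np.cos(yaw),np.sin(yaw)]);ty=np.array([-tx[1],tx[0]])
C=(A+B)/2-.125*tx;print("centre",C)
p,R=cur();H=-np.pi/2+yaw;hx=np.array([np.cos(H),np.sin(H)])
for k in(1,0,-1):
    g=C+k*.078*tx+.01*hx;print(k,g.round(4),step(p,R,[*g,.043],quat(H)))
E
```

```text
[[ 0.564  -0.248 ]
 [ 0.5754 -0.4044]
 [ 0.4197 -0.2569]
 [ 0.4352 -0.4176]]
0.15691129732974649
yaw from edge 0.07269910064806903
0.06192304786035226
0.09356142662748114
centre [ 0.44506618 -0.3352804 ]
1 [ 0.5236 -0.3396] [6.08, 3.19, 25.33, -0.0044, -0.0007, 0.0218]
0 [ 0.4458 -0.3453] [-1.72, 3.02, 25.32, -0.0044, -0.0007, 0.0218]
-1 [ 0.368  -0.3509] [-9.52, 2.85, 25.32, -0.0044, -0.0007, 0.0218]
```

Emit:
apply_moves([
  [[5,2,3,0,0,0.02,0],[6.1,3.2,8,0,0,0.02,0],[6.1,3.2,13,0,0,0.02,0],[6.1,3.2,18,0,0,0.02,0],[6.1,3.2,22,0,0,0.02,0],[6.1,3.2,24,0,0,0.02,0],[6.1,3.2,25.1,0,0,0.02,0],[6.1,3.2,25.1,0,0,0.02,0]],
])

```text
time_s: 6.2
eef_pos: [0.5234, -0.3394, 0.0452]
eef_rot: [-0.003, 0.999, 0.037, -0.0]
wrist_force: [-0.1, -0.2, -0.8]
opening: 0.201
```

Emit:
apply_moves([
  [[0,0,0,0,0,0,0],[0,0,0.05,0,0,0,0.4],[0,0,0,0,0,0,0.4],[0,0,0,0,0,0,0.4],[0,0,-3,0,0,0,0.4],[0,0,-8,0,0,0,0.4],[0,0,-11,0,0,0,0.4],[0,0,-11,0,0,0,0.4]],
])

```text
time_s: 7.0
eef_pos: [0.5264, -0.3428, 0.1618]
eef_rot: [0.001, 0.999, 0.036, 0.004]
wrist_force: [0.4, 0.1, -0.4]
opening: 0.4
```

```bash
python3 - <<'E'
from h import *
p,R=cur();o=get_obs();print(p,o["time_s"],o["q"].round(2))
for g in((.4922,-.1060),(.4717,.0445)): print(step(p,R,[*g,.14],quat(.134)))
E
```

```text
[ 0.5264452  -0.34282926  0.1617958 ] 7.0 [-0.77  0.38  1.55  0.    1.21  0.73]
[-1.74, -23.87, 2.09, 0.0092, -0.0039, -1.633]
[-2.7, -39.03, 2.04, 0.0092, -0.0039, -1.633]
```

Emit:
apply_moves([
  [[-1.7,-23.9,2,0,0,-1,0.4],[-1.7,-23.9,2,0,0,-1,0.4],[-1.7,-23.9,2,0,0,-1,0.4],[-1.7,-23.9,2,0,0,-1,0.4],[-1.7,-23.9,2,0,0,-1,0.4],[-1.7,-23.9,2,0,0,-1,0.4],[-1.7,-23.9,2,0,0,-1,0.4],[-1.7,-23.9,2,0,0,-1,0.4]],
])

```text
time_s: 7.8
eef_pos: [0.4894, -0.1023, 0.1361]
eef_rot: [-0.002, 0.859, 0.511, 0.001]
wrist_force: [0.1, 0.5, 0.1]
opening: 0.399
```

Emit:
apply_moves([
  [[0,0,0,0,0,-0.633,0.4],[0,0,0,0,0,-0.633,0.4],[0,0,0,0,0,-0.633,0.4],[0,0,0,0,0,-0.633,0.4],[0,0,0,0,0,-0.633,0.4],[0,0,0,0,0,-0.633,0.4],[0,0,0,0,0,-0.633,0.4]],
])

```text
time_s: 8.5
eef_pos: [0.4895, -0.1031, 0.1362]
eef_rot: [-0.002, 0.66, 0.752, 0.002]
wrist_force: [-0.2, -0.2, -0.1]
opening: 0.401
```

```bash
python3 - <<'E'
from h import *
p,R=cur();print(p,step(p,R,[.4922,-.1060,.057],quat(.134)))
E
```

```text
[ 0.48953231 -0.1031051   0.13621897] [-0.36, 0.22, 7.92, 0.001, -0.0054, -0.0036]
```

Emit:
apply_moves([
  [[-0.36,0.22,4,0,0,-0.004,0.4],[-0.36,0.22,7,0,0,-0.004,0.4],[-0.36,0.22,7.9,0,0,-0.004,0.4],[-0.36,0.22,7.9,0,0,-0.004,0],[-0.36,0.22,7.9,0,0,-0.004,0],[-0.36,0.22,7.9,0,0,-0.004,0],[-0.36,0.22,7.9,0,0,-0.004,0],[-0.36,0.22,7.9,0,0,-0.004,0]],
])

```text
time_s: 9.3
eef_pos: [0.4929, -0.106, 0.0583]
eef_rot: [-0.001, 0.657, 0.754, 0.002]
wrist_force: [-0.4, -0.5, -1.1]
opening: 0.204
```

Emit:
apply_moves([
  [[0,-0.35,-0.72,-0.1,0,0,0],[0,-0.78,-1.42,-0.2,0,0,0],[0,-1.28,-2.06,-0.3,0,0,0],[0,-1.8,-2.64,-0.4,0,0,0],[0,-1.8,-2.64,-0.4,0,0,0],[0,-0.6,-2.9,-0.4,0,0,0],[0,-0.3,-3.6,-0.4,0,0,0],[0,-0.2,-8,-0.4,0,0,0]],
])

```text
time_s: 10.1
eef_pos: [0.4877, -0.1045, 0.1336]
eef_rot: [0.123, 0.645, 0.739, 0.151]
wrist_force: [0.9, 0.7, -0.7]
opening: 0.198
```

Emit:
apply_moves([
  [[0,2,-5,0,0,0,0],[0,2,-5,0.2,0,0,0],[0,2,-5,0.4,0,0,0],[0,2,-5,0.4,0,0,0]],
])

```text
time_s: 10.5
eef_pos: [0.4911, -0.1081, 0.1946]
eef_rot: [0.0, 0.657, 0.754, -0.001]
wrist_force: [0.7, 1.0, -1.9]
opening: 0.202
```

```bash
python3 - <<'E'
from h import *
p,R=cur();o=get_obs();print(p,o["opening"],o["wrist_force"],o["time_s"]);print(step(p,R,[.4458,-.3453,.16],quat(-np.pi/2+.075)))
E
```

```text
[ 0.49114984 -0.10808193  0.19459977] 0.20169282070866662 [ 0.65992907  0.99232843 -1.92395666] 10.5
[-22.88, -7.71, 3.51, 0.0002, 0.0023, 1.632]
```

Emit:
apply_moves([
  [[-22.9,-7.7,3.5,0,0,1,0],[-22.9,-7.7,3.5,0,0,1,0],[-22.9,-7.7,3.5,0,0,1,0],[-22.9,-7.7,3.5,0,0,1,0],[-22.9,-7.7,3.5,0,0,1,0],[-22.9,-7.7,3.5,0,0,1,0],[-22.9,-7.7,3.5,0,0,1,0],[-22.9,-7.7,3.5,0,0,1,0]],
])

```text
time_s: 11.3
eef_pos: [0.4445, -0.3449, 0.1552]
eef_rot: [-0.002, 0.938, 0.346, 0.0]
wrist_force: [0.3, -0.3, -1.7]
opening: 0.201
```

Emit:
apply_moves([
  [[0,0,0,0,0,0.632,0],[0,0,0,0,0,0.632,0],[0,0,0,0,0,0.632,0],[0,0,0,0,0,0.632,0],[0,0,0,0,0,0.632,0],[0,0,0,0,0,0.632,0],[0,0,0,0,0,0.632,0]],
])

```text
time_s: 12.0
eef_pos: [0.4448, -0.344, 0.1553]
eef_rot: [-0.002, 0.999, 0.04, 0.0]
wrist_force: [0.5, 0.5, -1.1]
opening: 0.206
```

```bash
python3 - <<'E'
from h import *
p,R=cur();print(p,step(p,R,[.4458,-.3453,.044],quat(-np.pi/2+.075)))
cv2.imwrite("pics/w3.png",camera("wrist")[:,:,::-1])
E
```

```text
[ 0.44477247 -0.34397111  0.15526839] [0.09, 0.19, 11.13, -0.0046, -0.0004, 0.0047]
```

View pics/w3.png

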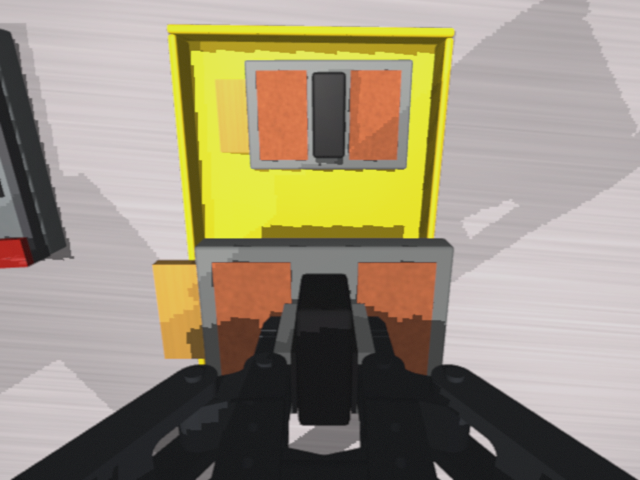

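The first spent cassette lies flat in the tray, centred at (330,115), and there is room for the next.

Emit:
apply_moves([
  [[0.1,0.2,5,0,0,0.005,0],[0.1,0.2,8.5,0,0,0.005,0],[0.1,0.2,10.5,0,0,0.005,0],[0.1,0.2,11.1,0,0,0.005,0],[0.1,0.2,11.1,0,0,0.005,0],[0.1,0.2,11.1,0,0,0.005,0.4],[0.1,0.2,11.1,0,0,0.005,0.4],[0.1,0.2,11.1,0,0,0.005,0.4]],
])

```text
time_s: 12.85
eef_pos: [0.4461, -0.3461, 0.0448]
eef_rot: [-0.002, 0.999, 0.036, 0.001]
wrist_force: [-0.6, 0.2, -0.5]
opening: 0.393
```

Emit:
apply_moves([
  [[0,0,-3,0,0,0,0.4],[0,0,-8,0,0,0,0.4],[0,0,-11,0,0,0,0.4],[0,0,-11,0,0,0,0.4],[0,0,-11,0,0,0,0.4]],
])

```text
time_s: 13.35
eef_pos: [0.4459, -0.3465, 0.155]
eef_rot: [-0.002, 0.999, 0.036, 0.001]
wrist_force: [-0.0, 0.7, -1.0]
opening: 0.396
```

```bash
python3 - <<'E'
from h import *
p,R=cur();print(p,step(p,R,[.4717,.0445,.14],quat(.134)))
E
```

```text
[ 0.44594744 -0.34649124  0.15501117] [5.36, -38.81, 1.64, -0.0006, -0.0045, -1.6332]
```

Emit:
apply_moves([
  [[5.4,-38.8,1,0,0,-1,0.4],[5.4,-38.8,1,0,0,-1,0.4],[5.4,-38.8,1,0,0,-1,0.4],[5.4,-38.8,1,0,0,-1,0.4],[5.4,-38.8,1,0,0,-1,0.4],[5.4,-38.8,1,0,0,-1,0.4],[5.4,-38.8,1,0,0,-1,0.4],[5.4,-38.8,1,0,0,-1,0.4]],
])

```text
time_s: 14.15
eef_pos: [0.4701, 0.0475, 0.1443]
eef_rot: [-0.003, 0.859, 0.512, 0.0]
wrist_force: [0.8, 0.6, 0.7]
opening: 0.395
```

Emit:
apply_moves([
  [[0,0,0,0,0,-0.633,0.4],[0,0,0,0,0,-0.633,0.4],[0,0,0,0,0,-0.633,0.4],[0,0,0,0,0,-0.633,0.4],[0,0,0,0,0,-0.633,0.4],[0,0,0,0,0,-0.633,0.4],[0,0,0,0,0,-0.633,0.4]],
])

```text
time_s: 14.85
eef_pos: [0.4709, 0.045, 0.1449]
eef_rot: [-0.003, 0.659, 0.752, 0.002]
wrist_force: [-1.1, -0.5, -0.6]
opening: 0.396
```

```bash
python3 - <<'E'
from h import *
p,R=cur();print(p,get_obs()["q"].round(2),step(p,R,[.4717,.0445,.057],quat(.134)))
E
```

```text
[0.47088335 0.04498269 0.14487819] [-0.16  0.08  1.95  0.01  1.11 -0.29] [-0.11, 0.08, 8.79, -0.001, -0.0059, -0.0017]
```

Emit:
apply_moves([
  [[-0.1,0.1,4,0,0,0,0.4],[-0.1,0.1,7.5,0,0,0,0.4],[-0.1,0.1,8.8,0,0,0,0.4],[-0.1,0.1,8.8,0,0,0,0],[-0.1,0.1,8.8,0,0,0,0],[-0.1,0.1,8.8,0,0,0,0],[-0.1,0.1,8.8,0,0,0,0],[-0.1,0.1,8.8,0,0,0,0]],
])

```text
time_s: 15.65
eef_pos: [0.4736, 0.0444, 0.059]
eef_rot: [-0.001, 0.658, 0.753, 0.003]
wrist_force: [-0.4, -0.5, -1.9]
opening: 0.2
```

Emit:
apply_moves([
  [[0,-0.35,-0.72,-0.1,0,0,0],[0,-0.78,-1.42,-0.2,0,0,0],[0,-1.28,-2.06,-0.3,0,0,0],[0,-1.8,-2.64,-0.4,0,0,0],[0,-1.8,-2.64,-0.4,0,0,0],[0,-0.6,-2.9,-0.4,0,0,0],[0,-0.3,-3.6,-0.4,0,0,0],[0,-0.2,-8,-0.4,0,0,0]],
])

```text
time_s: 16.45
eef_pos: [0.469, 0.0445, 0.1345]
eef_rot: [0.124, 0.646, 0.738, 0.149]
wrist_force: [0.6, 0.2, -2.4]
opening: 0.197
```

Emit:
apply_moves([
  [[0,2,-5,0,0,0,0],[0,2,-5,0.2,0,0,0],[0,2,-5,0.4,0,0,0],[0,2,-5,0.4,0,0,0]],
])

```text
time_s: 16.85
eef_pos: [0.4733, 0.0428, 0.1957]
eef_rot: [0.0, 0.659, 0.752, 0.001]
wrist_force: [0.6, -0.7, -2.3]
opening: 0.198
```

```bash
python3 - <<'E'
from h import *
p,R=cur();o=get_obs();print(p,o["opening"],o["wrist_force"],o["time_s"]);print(step(p,R,[.368,-.3509,.16],quat(-np.pi/2+.075)))
E
```

```text
[0.4732852  0.0427708  0.19567371] 0.19788729524829163 [ 0.57549695 -0.7058034  -2.28879049] 16.85
[-37.63, -15.66, 3.53, 0.0007, -0.0014, 1.6287]
```

Emit:
apply_moves([
  [[-34,-14.1,3.5,0,0,1,0],[-34,-14.1,3.5,0,0,1,0],[-34,-14.1,3.5,0,0,1,0],[-34,-14.1,3.5,0,0,1,0],[-34,-14.1,3.5,0,0,1,0],[-34,-14.1,3.5,0,0,1,0],[-34,-14.1,3.5,0,0,1,0],[-34,-14.1,3.5,0,0,1,0]],
])

```text
time_s: 17.65
eef_pos: [0.3752, -0.3178, 0.1558]
eef_rot: [-0.001, 0.94, 0.342, -0.0]
wrist_force: [0.5, 0.3, -1.7]
opening: 0.203
```

Emit:
apply_moves([
  [[-3.3,2.2,0,0,0,0.63,0],[-3.3,2.2,0,0,0,0.63,0],[-3.3,2.2,0,0,0,0.63,0],[-3.3,2.2,0,0,0,0.63,0],[-3.3,2.2,0,0,0,0.63,0],[-3.3,2.2,0,0,0,0.63,0],[-3.3,2.2,0,0,0,0.63,0]],
])

```text
time_s: 18.35
eef_pos: [0.365, -0.3507, 0.1549]
eef_rot: [-0.002, 0.999, 0.039, 0.0]
wrist_force: [0.3, 0.2, -1.9]
opening: 0.197
```

```bash
python3 - <<'E'
from h import *
p,R=cur();print(p,step(p,R,[.368,-.3509,.044],quat(-np.pi/2+.075)))
E
```

```text
[ 0.36497827 -0.35067534  0.15489482] [0.29, 0.1, 11.09, -0.0049, -0.0004, 0.0026]
```

Emit:
apply_moves([
  [[0.3,0.1,5,0,0,0,0],[0.3,0.1,8.5,0,0,0,0],[0.3,0.1,10.5,0,0,0,0],[0.3,0.1,11.1,0,0,0,0],[0.3,0.1,11.1,0,0,0,0],[0.3,0.1,11.1,0,0,0,0.4],[0.3,0.1,11.1,0,0,0,0.4],[0.3,0.1,11.1,0,0,0,0.4]],
])

```text
time_s: 19.15
eef_pos: [0.3682, -0.3513, 0.0447]
eef_rot: [-0.002, 0.999, 0.037, 0.001]
wrist_force: [-0.8, -0.6, 0.2]
opening: 0.402
```

Emit:
apply_moves([
  [[0,0,-3,0,0,0,0.4],[0,0,-8,0,0,0,0.4],[0,0,-13,0,0,0,0.4],[0,0,-18,0,0,0,0.4],[0,0,-23,0,0,0,0.4],[0,0,-26,0,0,0,0.4],[0,0,-26,0,0,0,0.4]],
])

```text
time_s: 19.85
eef_pos: [0.369, -0.3541, 0.3102]
eef_rot: [0.002, 0.999, 0.037, 0.003]
wrist_force: [0.0, 0.2, 0.1]
opening: 0.396
```

```bash
cat >> h.py <<'E'
def plan(p1,R1,n):
    "n calls, translation and rotation split evenly"
    p0,R0=cur(); rv=(R0.inv()*R1).as_rotvec(); 
    return plan_rv(p0,R0,p1,rv,n)
def plan_rv(p0,R0,p1,rv,n):
    d=(np.array(p1)-p0)/n
    for i in range(n):
        Ri=R0*Ro.from_rotvec(np.array(rv)*i/n)
        print(i,(Ri.inv().apply(d)*100).round(2).tolist(),(np.array(rv)/n).round(4).tolist())
E
python3 - <<'E'
from h import *
p,R=cur();print(p,get_obs()["q"].round(2)); h=np.arctan2(*R.as_matrix()[[1,0],1]);print(h)
plan_rv(p,R,[.60,.26,.32],[0,0,-(np.pi/2-h)],3)
E
```

```text
[ 0.36898013 -0.35411686  0.31022182] [-1.   -0.02  1.7   0.    1.45  0.5 ]
-1.496021439857268
0 [9.21, -19.84, -0.36] [0.0, 0.0, -1.0223]
1 [21.73, -2.48, -0.36] [0.0, 0.0, -1.0223]
2 [13.45, 17.25, -0.36] [0.0, 0.0, -1.0223]
```

Emit:
apply_moves([
  [[9.2,-19.8,-0.3,0,0,-1.022,0.4],[9.2,-19.8,-0.3,0,0,-1.022,0.4],[9.2,-19.8,-0.3,0,0,-1.022,0.4],[9.2,-19.8,-0.3,0,0,-1.022,0.4],[9.2,-19.8,-0.3,0,0,-1.022,0.4],[9.2,-19.8,-0.3,0,0,-1.022,0.4],[9.2,-19.8,-0.3,0,0,-1.022,0.4],[9.2,-19.8,-0.3,0,0,-1.022,0.4]],
])

```text
time_s: 20.65
eef_pos: [0.4442, -0.1471, 0.3071]
eef_rot: [-0.003, 0.853, 0.522, 0.001]
wrist_force: [-0.6, -0.5, -0.6]
opening: 0.402
```

Emit:
apply_moves([
  [[21.7,-2.5,-0.3,0,0,-1.022,0.4],[21.7,-2.5,-0.3,0,0,-1.022,0.4],[21.7,-2.5,-0.3,0,0,-1.022,0.4],[21.7,-2.5,-0.3,0,0,-1.022,0.4],[21.7,-2.5,-0.3,0,0,-1.022,0.4],[21.7,-2.5,-0.3,0,0,-1.022,0.4],[21.7,-2.5,-0.3,0,0,-1.022,0.4],[21.7,-2.5,-0.3,0,0,-1.022,0.4]],
])

```text
time_s: 21.45
eef_pos: [0.5211, 0.0569, 0.3113]
eef_rot: [-0.002, 0.49, 0.872, 0.002]
wrist_force: [-0.1, 0.6, 0.2]
opening: 0.403
```

Emit:
apply_moves([
  [[13.4,17.2,-0.3,0,0,-1.022,0.4],[13.4,17.2,-0.3,0,0,-1.022,0.4],[13.4,17.2,-0.3,0,0,-1.022,0.4],[13.4,17.2,-0.3,0,0,-1.022,0.4],[13.4,17.2,-0.3,0,0,-1.022,0.4],[13.4,17.2,-0.3,0,0,-1.022,0.4],[13.4,17.2,-0.3,0,0,-1.022,0.4],[13.4,17.2,-0.3,0,0,-1.022,0.4]],
])

```text
time_s: 22.25
eef_pos: [0.5984, 0.2606, 0.3154]
eef_rot: [-0.0, 0.003, 1.0, 0.003]
wrist_force: [-0.2, -0.5, -0.6]
opening: 0.397
```

```bash
cat > look.py <<'E'
from h import *
import sys
def clean(im,c,zoff=0,verbose=True):
    out=[]
    for b in blobs(im,"brass",60):
        r=cv2.boxPoints(cv2.minAreaRect(b.astype(np.float32)));W=ray(c,r,.006+zoff)[:,:2];C=W.mean(0)
        e=[W[1]-W[0],W[2]-W[1]];l=[np.linalg.norm(v) for v in e];k=int(np.argmax(l))
        if verbose: print("brass",b.mean(0).round(),C.round(4),"sides",np.round(l,3))
        out.append((C,e[k]/l[k]))
    return out
if __name__=="__main__":
    p,R=cur();c=get_calibration("wrist");im=camera("wrist");n=sys.argv[1]
    cv2.imwrite(f"pics/{n}.png",im[:,:,::-1]);np.save(n+".npy",c,allow_pickle=True)
    print(p,get_obs()["q"].round(2),get_obs()["time_s"])
    clean(im,c)
    h=cv2.cvtColor(im,cv2.COLOR_RGB2HSV);H,S,V=[h[:,:,i].astype(int) for i in range(3)]
    for q in blobs(im,"blue",150):
        hull=cv2.convexHull(q);r=cv2.boxPoints(cv2.minAreaRect(hull.astype(np.float32)));W=ray(c,r,.014);
        ph=cv2.approxPolyDP(hull,4,True)[:,0]
        print("blue",q.mean(0).round(),W.mean(0)[:2].round(4),W[:,:2].round(3).tolist(),ph.tolist())
E
python3 look.py w4
```

```text
[0.59842225 0.26055981 0.31538371] [ 0.23  0.31  1.32  0.01  1.51 -1.34] 22.3
brass [342. 322.] [0.7537 0.2827] sides [0.044 0.02 ]
brass [93. 65.] [0.4705 0.0373] sides [0.02 0.02]
brass [16. 77.] [ 0.4812 -0.0412] sides [0.02 0.02]
brass [244. 312.] [0.74   0.1675] sides [0.014 0.032]
blue [345. 112.] [0.5178 0.2847] [[0.564, 0.247], [0.466, 0.258], [0.471, 0.32], [0.57, 0.314]] [[320, 58], [382, 65], [370, 166], [311, 161]]
blue [248. 263.] [0.6767 0.1764] [[0.725, 0.139], [0.625, 0.15], [0.628, 0.212], [0.729, 0.205]] [[222, 220], [277, 224], [274, 304], [221, 303]]
blue [ 48. 150.] [ 0.5502 -0.0191] [[0.543, -0.027], [0.539, -0.013], [0.557, -0.011], [0.562, -0.025]] [[51, 141], [56, 157], [44, 159], [39, 142]]
blue [120. 139.] [0.5402 0.0556] [[0.533, 0.048], [0.53, 0.061], [0.548, 0.063], [0.551, 0.05]] [[122, 130], [128, 146], [116, 148], [111, 132]]
```

View pics/w4.png

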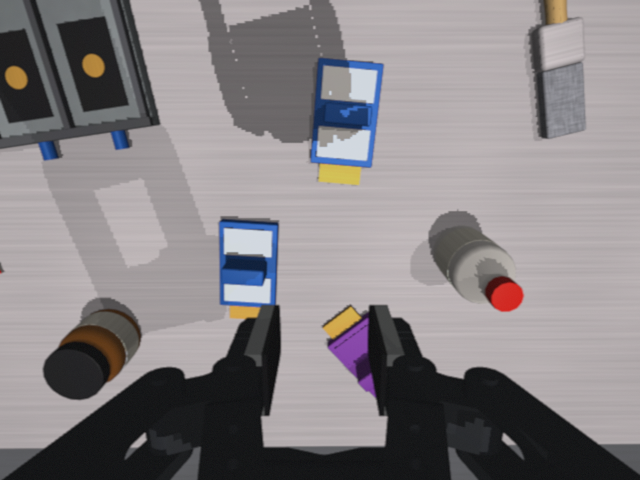

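Clean A's body is at pixels (311–382, 58–166) and clean B's at (221–277, 220–304). Both tabs point away from the robot, and bottle, jar, brush and the purple decoy are clear of them.

```bash
python3 - <<'E'
from h import *
p,R=cur();plan_rv(p,R,[.518,.285,.14],[0,0,-1.484],2)
E
```

```text
0 [4.03, 1.15, 8.79] [0.0, 0.0, -0.742]
1 [2.19, 3.57, 8.79] [0.0, 0.0, -0.742]
```

Emit:
apply_moves([
  [[4,1.2,8.8,0,0,-0.742,0.4],[4,1.2,8.8,0,0,-0.742,0.4],[4,1.2,8.8,0,0,-0.742,0.4],[4,1.2,8.8,0,0,-0.742,0.4],[4,1.2,8.8,0,0,-0.742,0.4],[4,1.2,8.8,0,0,-0.742,0.4]],
])

```text
time_s: 22.9
eef_pos: [0.5586, 0.2728, 0.2281]
eef_rot: [0.001, -0.36, 0.933, 0.002]
wrist_force: [0.3, 0.3, 1.0]
opening: 0.399
```

Emit:
apply_moves([
  [[2.2,3.6,8.8,0,0,-0.742,0.4],[2.2,3.6,8.8,0,0,-0.742,0.4],[2.2,3.6,8.8,0,0,-0.742,0.4],[2.2,3.6,8.8,0,0,-0.742,0.4],[2.2,3.6,8.8,0,0,-0.742,0.4],[2.2,3.6,8.8,0,0,-0.742,0.4],[2.2,3.6,8.8,0,0,-0.742,0.4]],
])

```text
time_s: 23.6
eef_pos: [0.5182, 0.2853, 0.1403]
eef_rot: [0.002, -0.672, 0.74, 0.002]
wrist_force: [-0.5, -0.1, -0.5]
opening: 0.399
```

```bash
python3 look.py w5; python3 - <<'E'
from h import *
p,R=cur();print(step(p,R,[.518,.285,.037],quat(3.055)))
E
```

```text
[0.51820244 0.28526497 0.14033088] [ 0.3   0.33  1.66  0.01  1.15 -2.75] 23.65
brass [235. 244.] [0.5786 0.2833] sides [0.017 0.034]
brass [  4. 282.] [0.739  0.2953] sides [0.01  0.021]
blue [325. 238.] [0.5183 0.2855] [[0.563, 0.246], [0.467, 0.256], [0.469, 0.325], [0.574, 0.315]] [[403, 192], [398, 284], [336, 292], [252, 284], [249, 191]]
blue [60. 90.] [0.6598 0.1778] [[0.686, 0.144], [0.617, 0.15], [0.63, 0.211], [0.706, 0.206]] [[105, 26], [126, 141], [0, 145], [0, 28]]
blue [  5. 105.] [0.6929 0.182 ] [[0.703, 0.196], [0.692, 0.167], [0.683, 0.168], [0.693, 0.197]] [[0, 73], [15, 118], [12, 128], [0, 128]]
[0.09, 0.02, 10.33, -0.0003, 0.0055, -0.0084]
```

Emit:
apply_moves([
  [[0.1,0,5,0,0,-0.008,0.4],[0.1,0,9,0,0,-0.008,0.4],[0.1,0,10.3,0,0,-0.008,0.4],[0.1,0,10.3,0,0,-0.008,0],[0.1,0,10.3,0,0,-0.008,0],[0.1,0,10.3,0,0,-0.008,0],[0.1,0,10.3,0,0,-0.008,0],[0.1,0,10.3,0,0,-0.008,0]],
])

```text
time_s: 24.45
eef_pos: [0.5185, 0.2852, 0.0382]
eef_rot: [0.003, -0.678, 0.735, 0.001]
wrist_force: [0.4, -0.5, -2.2]
opening: 0.204
```

```bash
python3 - <<'E'
from h import *
p,R=cur();print(p,get_obs()["opening"])
h=np.arctan2(*R.as_matrix()[[1,0],1]);print(h);h-=0
plan_rv(p+[0,0,.16],R,[.4717,.0445,.197],[0,0,h-.134],3)
E
```

```text
[0.51850176 0.28523248 0.03822038] 0.20363133477177806
3.06142413039903
0 [8.12, 0.91, -0.01] [0.0, 0.0, 0.9758]
1 [5.31, -6.22, -0.01] [0.0, 0.0, 0.9758]
2 [-2.17, -7.88, -0.01] [0.0, 0.0, 0.9758]
```

Emit:
apply_moves([
  [[0,0,-3,0,0,0,0],[0,0,-8,0,0,0,0],[0,0,-13,0,0,0,0],[0,0,-16,0,0,0,0]],
])

```text
time_s: 24.85
eef_pos: [0.5194, 0.2847, 0.2021]
eef_rot: [0.005, -0.678, 0.735, 0.001]
wrist_force: [0.7, 1.0, -1.3]
opening: 0.199
```

Emit:
apply_moves([
  [[8.1,0.9,0,0,0,0.976,0],[8.1,0.9,0,0,0,0.976,0],[8.1,0.9,0,0,0,0.976,0],[8.1,0.9,0,0,0,0.976,0],[8.1,0.9,0,0,0,0.976,0],[8.1,0.9,0,0,0,0.976,0],[8.1,0.9,0,0,0,0.976,0]],
])

```text
time_s: 25.55
eef_pos: [0.5024, 0.2041, 0.1972]
eef_rot: [0.001, -0.252, 0.968, 0.003]
wrist_force: [0.5, -0.4, -1.6]
opening: 0.203
```

Emit:
apply_moves([
  [[5.3,-6.2,0,0,0,0.976,0],[5.3,-6.2,0,0,0,0.976,0],[5.3,-6.2,0,0,0,0.976,0],[5.3,-6.2,0,0,0,0.976,0],[5.3,-6.2,0,0,0,0.976,0],[5.3,-6.2,0,0,0,0.976,0],[5.3,-6.2,0,0,0,0.976,0]],
])

```text
time_s: 26.25
eef_pos: [0.4868, 0.1241, 0.1967]
eef_rot: [-0.0, 0.231, 0.973, 0.003]
wrist_force: [0.2, 0.8, -1.2]
opening: 0.2
```

Emit:
apply_moves([
  [[-2.2,-7.9,0,0,0,0.976,0],[-2.2,-7.9,0,0,0,0.976,0],[-2.2,-7.9,0,0,0,0.976,0],[-2.2,-7.9,0,0,0,0.976,0],[-2.2,-7.9,0,0,0,0.976,0],[-2.2,-7.9,0,0,0,0.976,0],[-2.2,-7.9,0,0,0,0.976,0],[-2.2,-7.9,0,0,0,0.976,0]],
])

```text
time_s: 27.05
eef_pos: [0.4714, 0.0435, 0.1963]
eef_rot: [-0.001, 0.659, 0.753, 0.002]
wrist_force: [0.0, 0.7, -2.0]
opening: 0.2
```

```bash
cat > seat.py <<'E'
from h import *
import sys
y0=float(sys.argv[1]) # bay offset
O=np.array([.4822,-.0303]);yaw=.1345;ux=np.array([np.cos(yaw),np.sin(yaw)]);uy=np.array([-ux[1],ux[0]]);S=O+y0*uy
def T(phi,tx,tz,g=.038):
    x=tx+.07*np.cos(phi)-g*np.sin(phi);z=tz+.07*np.sin(phi)+g*np.cos(phi)
    return np.r_[S+x*ux,z],quat(yaw,-phi)
if __name__=="__main__":
    p,R=cur();o=get_obs();print(p,o["q"].round(2),o["opening"],o["wrist_force"].round(1),o["time_s"],"seat",S)
    for a in((.4,-.052,.06),(.4,-.055,.026),(.4,-.0695,.0225),(.3,-.0695,.0215),(.2,-.0695,.021),(.1,-.0695,.0205),(0,-.0695,.020)):
        print(a,T(*a)[0].round(4),step(p,R,*T(*a)))
E
python3 seat.py .076
```

```text
[0.47139233 0.04354478 0.19626159] [-0.16  0.01  1.91  0.01  1.22 -0.3 ] 0.19960820361917384 [ 0.   0.7 -2. ] 27.05 seat [0.47200879 0.04501361]
(0.4, -0.052, 0.06) [0.4697 0.0447 0.1223] [0.1, -0.17, 7.4, -0.3981, -0.0046, -0.0025]
(0.4, -0.055, 0.026) [0.4667 0.0443 0.0883] [0.08, -0.47, 10.8, -0.3981, -0.0046, -0.0025]
(0.4, -0.0695, 0.0225) [0.4524 0.0424 0.0848] [0.08, -1.92, 11.15, -0.3981, -0.0046, -0.0025]
(0.3, -0.0695, 0.0215) [0.4583 0.0432 0.0785] [0.08, -1.33, 11.78, -0.2981, -0.0047, -0.0023]
(0.2, -0.0695, 0.021) [0.4636 0.0439 0.0721] [0.07, -0.79, 12.41, -0.1981, -0.0048, -0.002]
(0.1, -0.0695, 0.0205) [0.4684 0.0445 0.0653] [0.07, -0.31, 13.1, -0.0981, -0.0049, -0.0018]
(0, -0.0695, 0.02) [0.4725 0.0451 0.058 ] [0.07, 0.11, 13.83, 0.0019, -0.005, -0.0015]
```

```bash
cat > held.py <<'E'
from h import *
import sys
p,R=cur();c=get_calibration("wrist");im=camera("wrist");cv2.imwrite(f"pics/{sys.argv[1]}.png",im[:,:,::-1])
h=cv2.cvtColor(im,cv2.COLOR_RGB2HSV)
m=mask(im,"blue");m[:150]=0
b=max(cv2.findContours(m,cv2.RETR_EXTERNAL,cv2.CHAIN_APPROX_NONE)[0],key=cv2.contourArea)[:,0]
for col in(220,240,260,370,400,430):
    t=b[b[:,0]==col]
    if len(t):
        r=t[:,1].min()
        for z in(.014,):
            W=ray(c,[col,r-.5],p[2]-.038+z);print(col,r,(R.inv().apply(W[0]-p)*1000).round(1))
print("tool x should be 32; y extents", b.min(0),b.max(0))
E
python3 held.py w6
```

```text
220 234 [ 36.  -38.9  24.1]
240 234 [ 36.  -31.3  24.1]
260 234 [ 36.  -23.8  24.1]
370 234 [36.  17.9 24.2]
400 235 [35.6 29.3 24.2]
430 235 [35.6 40.7 24.3]
tool x should be 32; y extents [195 234] [453 420]
```

View pics/w6.png

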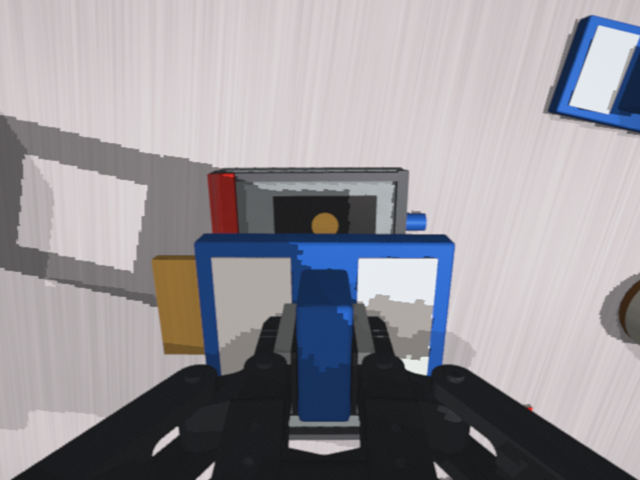

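The clean cassette is held level, and its side face's lower edge at row 234 works out to 32 mm from the tool axis, so it is centred in the grip.

Emit:
apply_moves([
  [[0.1,-0.2,4,-0.2,0,0,0],[0.1,-0.2,7.4,-0.398,-0.005,-0.002,0],[0.1,-0.2,7.4,-0.398,-0.005,-0.002,0],[0.1,-0.2,7.4,-0.398,-0.005,-0.002,0],[0.1,-0.2,7.4,-0.398,-0.005,-0.002,0],[0.1,-0.2,7.4,-0.398,-0.005,-0.002,0]],
])

```text
time_s: 27.7
eef_pos: [0.4721, 0.044, 0.1244]
eef_rot: [0.132, 0.644, 0.738, 0.15]
wrist_force: [1.1, -0.6, -1.4]
opening: 0.204
```

```bash
python3 seat.py .076
```

```text
[0.47211413 0.04397066 0.1243902 ] [-0.26 -0.12  2.25  0.25  0.64 -0.56] 0.2040700129722374 [ 1.1 -0.6 -1.4] 27.7 seat [0.47200879 0.04501361]
(0.4, -0.052, 0.06) [0.4697 0.0447 0.1223] [0.11, -0.29, 0.11, 0.0017, 0.0015, 0.0015]
(0.4, -0.055, 0.026) [0.4667 0.0443 0.0883] [0.11, -1.9, 3.12, 0.0017, 0.0015, 0.0015]
(0.4, -0.0695, 0.0225) [0.4524 0.0424 0.0848] [0.11, -3.37, 2.87, 0.0017, 0.0015, 0.0015]
(0.3, -0.0695, 0.0215) [0.4583 0.0432 0.0785] [0.11, -3.07, 3.68, 0.1017, 0.0015, 0.0014]
(0.2, -0.0695, 0.021) [0.4636 0.0439 0.0721] [0.12, -2.82, 4.48, 0.2017, 0.0016, 0.0013]
(0.1, -0.0695, 0.0205) [0.4684 0.0445 0.0653] [0.12, -2.64, 5.3, 0.3017, 0.0017, 0.0013]
(0, -0.0695, 0.02) [0.4725 0.0451 0.058 ] [0.12, -2.55, 6.13, 0.4017, 0.0017, 0.0012]
```

Emit:
apply_moves([
  [[0,0,0,0,0,0,0],[0,0,0,0,0,0,0]],
])

```text
time_s: 27.9
eef_pos: [0.4708, 0.0445, 0.123]
eef_rot: [0.131, 0.644, 0.738, 0.15]
wrist_force: [-0.2, -0.5, -1.1]
opening: 0.204
```

```bash
for i in 1 2 3; do python3 seat.py .076|sed -n 2,4p; done
```

```text
(0.4, -0.052, 0.06) [0.4697 0.0447 0.1223] [0.04, -0.13, 0.03, 0.0004, 0.0004, 0.0011]
(0.4, -0.055, 0.026) [0.4667 0.0443 0.0883] [0.04, -1.73, 3.04, 0.0004, 0.0004, 0.0011]
(0.4, -0.0695, 0.0225) [0.4524 0.0424 0.0848] [0.04, -3.2, 2.8, 0.0004, 0.0004, 0.0011]
(0.4, -0.052, 0.06) [0.4697 0.0447 0.1223] [0.04, -0.13, 0.03, 0.0004, 0.0004, 0.0011]
(0.4, -0.055, 0.026) [0.4667 0.0443 0.0883] [0.04, -1.73, 3.04, 0.0004, 0.0004, 0.0011]
(0.4, -0.0695, 0.0225) [0.4524 0.0424 0.0848] [0.04, -3.2, 2.8, 0.0004, 0.0004, 0.0011]
(0.4, -0.052, 0.06) [0.4697 0.0447 0.1223] [0.04, -0.13, 0.03, 0.0004, 0.0004, 0.0011]
(0.4, -0.055, 0.026) [0.4667 0.0443 0.0883] [0.04, -1.73, 3.04, 0.0004, 0.0004, 0.0011]
(0.4, -0.0695, 0.0225) [0.4524 0.0424 0.0848] [0.04, -3.2, 2.8, 0.0004, 0.0004, 0.0011]
```

Emit:
apply_moves([
  [[0,-0.9,1.6,0,0,0,0],[0.04,-1.73,3.04,0,0,0,0],[0.04,-1.73,3.04,0,0,0,0],[0.04,-1.73,3.04,0,0,0,0],[0.04,-2.5,2.9,0,0,0,0],[0.04,-3.15,2.8,0,0,0,0],[0.04,-3.15,2.8,0,0,0,0],[0.04,-3.15,2.8,0,0,0,0]],
])

```text
time_s: 28.7
eef_pos: [0.452, 0.0424, 0.0847]
eef_rot: [0.131, 0.645, 0.738, 0.15]
wrist_force: [3.2, 1.2, -1.2]
opening: 0.202
```

Emit:
apply_moves([
  [[0,0,0,0,0,0,0],[0,0,0,0,0,0,0]],
])

```text
time_s: 28.9
eef_pos: [0.452, 0.0424, 0.0844]
eef_rot: [0.131, 0.645, 0.738, 0.15]
wrist_force: [3.8, 1.2, -0.5]
opening: 0.202
```

```bash
python3 seat.py .076; python3 - <<'E'
from h import *
cv2.imwrite("pics/s2.png",cv2.resize(camera("side")[200:380,180:420,::-1],None,fx=3,fy=3))
E
```

```text
[0.45200543 0.04239265 0.08444232] [-0.28 -0.07  2.32  0.31  0.54 -0.65] 0.20204669395410166 [ 3.8  1.2 -0.5] 28.9 seat [0.47200879 0.04501361]
(0.4, -0.052, 0.06) [0.4697 0.0447 0.1223] [-0.01, 3.12, -2.79, 0.0007, 0.0007, 0.0002]
(0.4, -0.055, 0.026) [0.4667 0.0443 0.0883] [-0.01, 1.52, 0.23, 0.0007, 0.0007, 0.0002]
(0.4, -0.0695, 0.0225) [0.4524 0.0424 0.0848] [-0.01, 0.04, -0.02, 0.0007, 0.0007, 0.0002]
(0.3, -0.0695, 0.0215) [0.4583 0.0432 0.0785] [-0.01, 0.35, 0.79, 0.1007, 0.0007, 0.0002]
(0.2, -0.0695, 0.021) [0.4636 0.0439 0.0721] [-0.01, 0.6, 1.59, 0.2007, 0.0007, 0.0002]
(0.1, -0.0695, 0.0205) [0.4684 0.0445 0.0653] [-0.01, 0.78, 2.41, 0.3007, 0.0007, 0.0001]
(0, -0.0695, 0.02) [0.4725 0.0451 0.058 ] [-0.01, 0.87, 3.24, 0.4007, 0.0007, 0.0001]
```

View pics/s2.png

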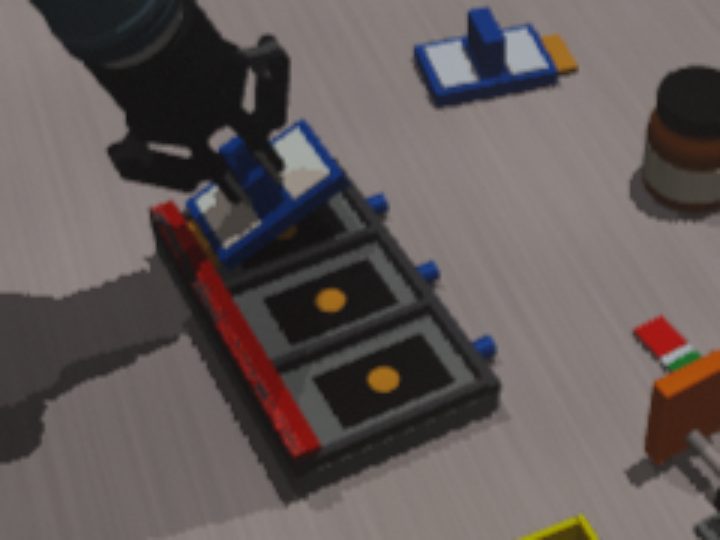

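The tab is hooked under the red bar in bay 3, with the other end raised. Next is the swing down.

Emit:
apply_moves([
  [[0,0.35,0.75,0.1,0,0,0],[0,0.63,1.55,0.2,0,0,0],[0,0.82,2.37,0.3,0,0,0],[0,0.87,2.8,0.35,0,0,0],[0,0.91,3.2,0.4,0,0,0],[0,0.91,3.2,0.4,0,0,0],[0,0.91,3.2,0.4,0,0,0],[0,0.91,3.2,0.4,0,0,0]],
])

```text
time_s: 29.75
eef_pos: [0.4709, 0.0455, 0.0574]
eef_rot: [-0.001, 0.658, 0.753, -0.001]
wrist_force: [0.3, 0.3, -1.9]
opening: 0.202
```

```bash
python3 seat.py .076|sed -n '1p;8p'
```

```text
[0.47090677 0.04549108 0.05739469] [-0.16  0.24  1.99 -0.    0.92 -0.29] 0.20152255189729595 [ 0.3  0.3 -1.9] 29.75 seat [0.47200879 0.04501361]
(0, -0.0695, 0.02) [0.4725 0.0451 0.058 ] [-0.06, 0.15, -0.06, -0.0018, -0.0003, 0.0002]
```

Emit:
apply_moves([
  [[0,0,0,0,0,0,0.4],[0,0,0,0,0,0,0.4],[0,0,0,0,0,0,0.4],[0,0,-3,0,0,0,0.4],[0,0,-8,0,0,0,0.4],[0,0,-13,0,0,0,0.4],[0,0,-14,0,0,0,0.4],[0,0,-14,0,0,0,0.4]],
])

```text
time_s: 30.55
eef_pos: [0.4737, 0.0452, 0.2005]
eef_rot: [0.002, 0.658, 0.753, 0.001]
wrist_force: [0.4, 0.5, -0.2]
opening: 0.404
```

```bash
python3 - <<'E'
from h import *
p,R=cur();h=np.arctan2(*R.as_matrix()[[1,0],1]);print(p,h)
plan_rv(p,R,[.677,.177,.2],[0,0,-(3.06-h)],3)
im=camera("side")
m=mask(im,"brass");c=get_calibration("side")
for b in blobs(im,"blue",60)[:5]: print(b.mean(0).round(), ray(c,b.mean(0),.02)[0].round(3))
cv2.imwrite("pics/s3.png",cv2.resize(im[190:380,180:420,::-1],None,fx=3,fy=3))
E
```

```text
[0.47372308 0.0451993  0.20048507] 0.13467192384565607
0 [3.44, 7.3, 0.05] [0.0, 0.0, -0.9751]
1 [-4.11, 6.95, 0.05] [0.0, 0.0, -0.9751]
2 [-8.06, 0.49, 0.05] [0.0, 0.0, -0.9751]
[ 87. 115.] [0.131 0.931 0.02 ]
[285. 270.] [0.499 0.053 0.02 ]
[343. 223.] [0.672 0.152 0.02 ]
[342. 208.] [0.691 0.206 0.02 ]
```

View pics/s3.png

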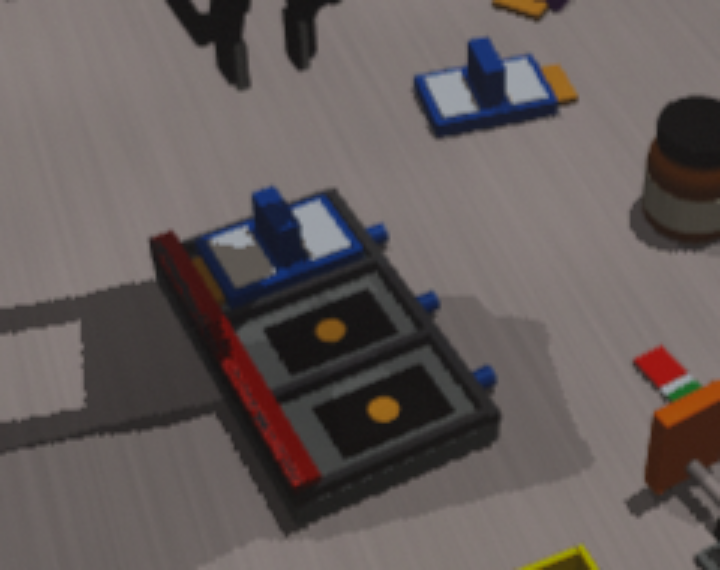

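The first clean cassette lies flat in bay 3, tab under the bar. On to clean B.

Emit:
apply_moves([
  [[3.4,7.3,0,0,0,-0.975,0.4],[3.4,7.3,0,0,0,-0.975,0.4],[3.4,7.3,0,0,0,-0.975,0.4],[3.4,7.3,0,0,0,-0.975,0.4],[3.4,7.3,0,0,0,-0.975,0.4],[3.4,7.3,0,0,0,-0.975,0.4],[3.4,7.3,0,0,0,-0.975,0.4]],
])

```text
time_s: 31.3
eef_pos: [0.5382, 0.089, 0.1946]
eef_rot: [-0.003, 0.226, 0.974, -0.001]
wrist_force: [-0.6, 1.3, -0.3]
opening: 0.404
```

Emit:
apply_moves([
  [[-4.1,7,0,0,0,-0.975,0.4],[-4.1,7,0,0,0,-0.975,0.4],[-4.1,7,0,0,0,-0.975,0.4],[-4.1,7,0,0,0,-0.975,0.4],[-4.1,7,0,0,0,-0.975,0.4],[-4.1,7,0,0,0,-0.975,0.4],[-4.1,7,0,0,0,-0.975,0.4]],
])

```text
time_s: 32.0
eef_pos: [0.6061, 0.1333, 0.1942]
eef_rot: [-0.003, -0.257, 0.967, 0.001]
wrist_force: [-0.1, -0.6, 0.1]
opening: 0.402
```

Emit:
apply_moves([
  [[-8.1,0.5,5,0,0,-0.975,0.4],[-8.1,0.5,5,0,0,-0.975,0.4],[-8.1,0.5,5,0,0,-0.975,0.4],[-8.1,0.5,5,0,0,-0.975,0.4],[-8.1,0.5,5,0,0,-0.975,0.4],[-8.1,0.5,5,0,0,-0.975,0.4],[-8.1,0.5,5,0,0,-0.975,0.4],[-8.1,0.5,5,0,0,-0.975,0.4]],
])

```text
time_s: 32.8
eef_pos: [0.674, 0.1773, 0.1441]
eef_rot: [-0.002, -0.678, 0.735, 0.002]
wrist_force: [-0.2, -0.3, 0.0]
opening: 0.4
```

```bash
python3 look.py w7; python3 - <<'E'
from h import *
p,R=cur();print(step(p,R,[.677,.1765,.037],quat(3.06)))
E
```

```text
[0.6740416  0.17728469 0.14413879] [ 0.09  0.55  1.35 -0.    1.26 -2.97] 32.85
brass [227. 243.] [0.7395 0.1758] sides [0.017 0.035]
brass [210. 364.] [0.7662 0.268 ] sides [0.02  0.008]
blue [316. 238.] [0.6792 0.1774] [[0.725, 0.139], [0.627, 0.147], [0.63, 0.216], [0.735, 0.207]] [[392, 192], [388, 283], [326, 291], [245, 285], [240, 193]]
blue [610.  35.] [0.4998 0.0672] [[0.516, 0.05], [0.489, 0.052], [0.483, 0.084], [0.511, 0.082]] [[617, 0], [639, 55], [592, 60], [590, 0]]
blue [540.  13.] [0.5427 0.0545] [[0.557, 0.049], [0.532, 0.047], [0.528, 0.06], [0.553, 0.062]] [[561, 1], [556, 22], [520, 27], [523, 5]]
[0.05, -0.33, 10.76, 0.0051, -0.001, -0.0023]
```

Emit:
apply_moves([
  [[0,-0.45,5,0,0,0,0.4],[0,-0.45,9,0,0,0,0.4],[0,-0.45,10.7,0,0,0,0.4],[0,-0.45,10.7,0,0,0,0],[0,-0.45,10.7,0,0,0,0],[0,-0.45,10.7,0,0,0,0],[0,-0.45,10.7,0,0,0,0],[0,-0.45,10.7,0,0,0,0]],
])

```text
time_s: 33.65
eef_pos: [0.6809, 0.1773, 0.0422]
eef_rot: [0.001, -0.678, 0.735, -0.0]
wrist_force: [-0.7, 0.4, -1.3]
opening: 0.199
```

```bash
python3 - <<'E'
from h import *
p,R=cur();print(p,get_obs()["opening"])
h=np.arctan2(*R.as_matrix()[[1,0],1]);print(h)
plan_rv(p+[0,0,.16],R,[.482,-.0305,.197],[0,0,h-.1345],3)
E
```

```text
[0.68089152 0.17728271 0.04223894] 0.19941405884482116
3.0595958912088954
0 [7.45, 6.04, 0.17] [0.0, 0.0, 0.975]
1 [9.18, -2.77, 0.17] [0.0, 0.0, 0.975]
2 [2.85, -9.15, 0.17] [0.0, 0.0, 0.975]
```

Emit:
apply_moves([
  [[0,0,0,0,0,0,0],[0,0,0,0,0,0,0]],
])

```text
time_s: 33.85
eef_pos: [0.6802, 0.1772, 0.0411]
eef_rot: [-0.0, -0.678, 0.736, 0.0]
wrist_force: [0.2, -0.7, -1.6]
opening: 0.199
```

Emit:
apply_moves([
  [[0,0,-3,0,0,0,0],[0,0,-8,0,0,0,0],[0,0,-13,0,0,0,0],[0,0,-16,0,0,0,0]],
])

```text
time_s: 34.25
eef_pos: [0.6819, 0.1774, 0.2059]
eef_rot: [0.002, -0.678, 0.735, -0.002]
wrist_force: [0.2, 0.2, -2.1]
opening: 0.201
```

Emit:
apply_moves([
  [[7.4,6,0.2,0,0,0.975,0],[7.4,6,0.2,0,0,0.975,0],[7.4,6,0.2,0,0,0.975,0],[7.4,6,0.2,0,0,0.975,0],[7.4,6,0.2,0,0,0.975,0],[7.4,6,0.2,0,0,0.975,0],[7.4,6,0.2,0,0,0.975,0]],
])

```text
time_s: 34.95
eef_pos: [0.6143, 0.1083, 0.1989]
eef_rot: [-0.0, -0.251, 0.968, 0.0]
wrist_force: [-0.3, -0.6, -2.5]
opening: 0.199
```

Emit:
apply_moves([
  [[9.2,-2.8,0,0,0,0.975,0],[9.2,-2.8,0,0,0,0.975,0],[9.2,-2.8,0,0,0,0.975,0],[9.2,-2.8,0,0,0,0.975,0],[9.2,-2.8,0,0,0,0.975,0],[9.2,-2.8,0,0,0,0.975,0],[9.2,-2.8,0,0,0,0.975,0]],
])

```text
time_s: 35.65
eef_pos: [0.548, 0.0387, 0.199]
eef_rot: [-0.0, 0.231, 0.973, -0.0]
wrist_force: [-0.3, 0.0, -1.5]
opening: 0.202
```

Emit:
apply_moves([
  [[2.8,-9.1,0,0,0,0.975,0],[2.8,-9.1,0,0,0,0.975,0],[2.8,-9.1,0,0,0,0.975,0],[2.8,-9.1,0,0,0,0.975,0],[2.8,-9.1,0,0,0,0.975,0],[2.8,-9.1,0,0,0,0.975,0],[2.8,-9.1,0,0,0,0.975,0],[2.8,-9.1,0,0,0,0.975,0]],
])

```text
time_s: 36.45
eef_pos: [0.4825, -0.0303, 0.1991]
eef_rot: [-0.0, 0.658, 0.753, -0.0]
wrist_force: [0.2, -0.4, -2.0]
opening: 0.202
```

```bash
sed -i 's/g=.038/g=float(sys.argv[2])/' seat.py; python3 seat.py 0 .041; sed -i 's/+z);print/+z-.017);print/' held.py; python3 held.py w8
```

```text
[ 0.48245254 -0.03032435  0.19909691] [-0.31  0.03  1.88 -0.    1.23 -0.44] 0.20177906727225292 [ 0.2 -0.4 -2. ] 36.45 seat [ 0.4822 -0.0303]
(0.4, -0.052, 0.06) [ 0.4787 -0.0308  0.125 ] [0.01, -0.37, 7.41, -0.4004, 0.0003, -0.0004]
(0.4, -0.055, 0.026) [ 0.4758 -0.0312  0.091 ] [0.01, -0.67, 10.81, -0.4004, 0.0003, -0.0004]
(0.4, -0.0695, 0.0225) [ 0.4614 -0.0331  0.0875] [0.01, -2.12, 11.16, -0.4004, 0.0003, -0.0004]
(0.3, -0.0695, 0.0215) [ 0.4676 -0.0323  0.0814] [0.01, -1.49, 11.77, -0.3004, 0.0003, -0.0005]
(0.2, -0.0695, 0.021) [ 0.4732 -0.0315  0.0751] [0.01, -0.92, 12.4, -0.2004, 0.0002, -0.0005]
(0.1, -0.0695, 0.0205) [ 0.4783 -0.0308  0.0683] [0.01, -0.41, 13.08, -0.1004, 0.0002, -0.0005]
(0, -0.0695, 0.02) [ 0.4827 -0.0302  0.061 ] [0.01, 0.03, 13.81, -0.0004, 0.0002, -0.0005]
220 235 [ 30.8 -43.5  41. ]
240 234 [ 31.2 -35.   41. ]
260 234 [ 31.2 -26.5  41. ]
370 233 [31.7 19.9 41. ]
400 234 [31.2 32.6 41. ]
430 234 [31.2 45.3 41. ]
tool x should be 32; y extents [195 233] [451 417]
```

Emit:
apply_moves([
  [[0,-0.2,4,-0.2,0,0,0],[0,-0.35,7.4,-0.4,0,0,0],[0,-0.35,7.4,-0.4,0,0,0],[0,-0.35,7.4,-0.4,0,0,0],[0,-0.35,7.4,-0.4,0,0,0],[0,-0.35,7.4,-0.4,0,0,0],[0,-0.35,7.4,-0.4,0,0,0],[0,-0.35,7.4,-0.4,0,0,0]],
])

```text
time_s: 37.3
eef_pos: [0.4801, -0.031, 0.1258]
eef_rot: [0.131, 0.644, 0.738, 0.149]
wrist_force: [-0.2, -0.4, -3.1]
opening: 0.198
```

```bash
python3 seat.py 0 .040|head -4
```

```text
[ 0.48014121 -0.03095178  0.12581957] [-0.45 -0.09  2.23  0.34  0.7  -0.82] 0.19846372954439975 [-0.2 -0.4 -3.1] 37.3 seat [ 0.4822 -0.0303]
(0.4, -0.052, 0.06) [ 0.4791 -0.0307  0.1241] [0.04, -0.16, 0.12, -0.0, 0.0005, 0.0016]
(0.4, -0.055, 0.026) [ 0.4762 -0.0311  0.0901] [0.04, -1.76, 3.14, -0.0, 0.0005, 0.0016]
(0.4, -0.0695, 0.0225) [ 0.4618 -0.0331  0.0866] [0.04, -3.23, 2.89, -0.0, 0.0005, 0.0016]
```

Emit:
apply_moves([
  [[0,-0.9,1.6,0,0,0,0],[0.04,-1.75,3.1,0,0,0,0],[0.04,-1.75,3.1,0,0,0,0],[0.04,-1.75,3.1,0,0,0,0],[0.04,-2.5,2.95,0,0,0,0],[0.04,-3.12,2.86,0,0,0,0],[0.04,-3.12,2.86,0,0,0,0],[0.04,-3.12,2.86,0,0,0,0]],
])

```text
time_s: 38.1
eef_pos: [0.4619, -0.0331, 0.0872]
eef_rot: [0.131, 0.645, 0.738, 0.15]
wrist_force: [2.9, 0.9, -0.6]
opening: 0.198
```

Emit:
apply_moves([
  [[0,0,0,0,0,0,0],[0,0,0,0,0,0,0]],
])

```text
time_s: 38.3
eef_pos: [0.462, -0.0331, 0.087]
eef_rot: [0.131, 0.645, 0.738, 0.149]
wrist_force: [3.7, 0.9, -0.5]
opening: 0.197
```

```bash
python3 seat.py 0 .040; python3 - <<'E'
from h import *
cv2.imwrite("pics/s4.png",cv2.resize(camera("side")[200:380,180:420,::-1],None,fx=3,fy=3))
E
```

```text
[ 0.4620321  -0.03307213  0.08696344] [-0.48 -0.04  2.29  0.41  0.6  -0.92] 0.1973535252561849 [ 3.7  0.9 -0.5] 38.3 seat [ 0.4822 -0.0303]
(0.4, -0.052, 0.06) [ 0.4791 -0.0307  0.1241] [0.0, 3.04, -2.75, 0.0004, 0.0008, 0.0003]
(0.4, -0.055, 0.026) [ 0.4762 -0.0311  0.0901] [0.0, 1.44, 0.27, 0.0004, 0.0008, 0.0003]
(0.4, -0.0695, 0.0225) [ 0.4618 -0.0331  0.0866] [0.0, -0.04, 0.02, 0.0004, 0.0008, 0.0003]
(0.3, -0.0695, 0.0215) [ 0.4679 -0.0322  0.0804] [0.0, 0.29, 0.83, 0.1004, 0.0008, 0.0002]
(0.2, -0.0695, 0.021) [ 0.4734 -0.0315  0.0741] [0.01, 0.56, 1.63, 0.2004, 0.0008, 0.0002]
(0.1, -0.0695, 0.0205) [ 0.4784 -0.0308  0.0673] [0.01, 0.75, 2.46, 0.3004, 0.0008, 0.0002]
(0, -0.0695, 0.02) [ 0.4827 -0.0302  0.06  ] [0.01, 0.87, 3.3, 0.4004, 0.0008, 0.0001]
```

View pics/s4.png

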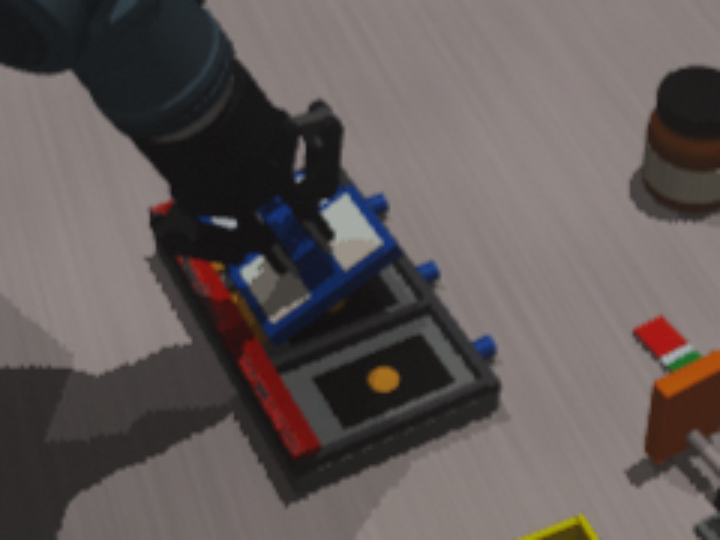

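The second clean cassette is hooked in bay 2 in the same way. Swing it down and release.

Emit:
apply_moves([
  [[0,0.34,0.79,0.1,0,0,0],[0,0.62,1.6,0.2,0,0,0],[0,0.81,2.42,0.3,0,0,0],[0,0.88,2.85,0.35,0,0,0],[0,0.92,3.27,0.4,0,0,0],[0,0.92,3.3,0.4,0,0,0],[0,0.92,3.3,0.4,0,0,0],[0,0.92,3.3,0.4,0,0,0]],
])

```text
time_s: 39.15
eef_pos: [0.4816, -0.0298, 0.0593]
eef_rot: [-0.001, 0.658, 0.753, -0.0]
wrist_force: [0.0, 0.3, -2.6]
opening: 0.196
```

```bash
python3 seat.py 0 .040|sed -n '1p;8p'
```

```text
[ 0.48164747 -0.02979406  0.05927174] [-0.31  0.25  1.97 -0.    0.92 -0.44] 0.19637448187815698 [ 0.   0.3 -2.6] 39.15 seat [ 0.4822 -0.0303]
(0, -0.0695, 0.02) [ 0.4827 -0.0302  0.06  ] [-0.06, 0.1, -0.07, -0.0011, -0.0004, 0.0001]
```

Emit:
apply_moves([
  [[0,0,0,0,0,0,0.4],[0,0,0,0,0,0,0.4],[0,0,0,0,0,0,0.4],[0,0,-3,0,0,0,0.4],[0,0,-8,0,0,0,0.4],[0,0,-13,0,0,0,0.4],[0,0,-18,0,0,0,0.4],[0,0,-18,0,0,0,0.4]],
])

```text
time_s: 39.95
eef_pos: [0.4868, -0.0311, 0.2477]
eef_rot: [0.007, 0.658, 0.753, 0.003]
wrist_force: [1.3, -0.7, 0.4]
opening: 0.402
```

```bash
python3 - <<'E'
from h import *
p,R=cur();h=np.arctan2(*R.as_matrix()[[1,0],1]);print(p,h)
plan_rv(p,R,[.65,-.19,.25],[0,0,h+1.44],2)
E
```

```text
[ 0.48681776 -0.03106878  0.24772402] 0.1348640308755227
0 [-8.97, 7.02, 0.03] [0.0, 0.0, 0.7874]
1 [-1.36, 11.31, 0.03] [0.0, 0.0, 0.7874]
```

Emit:
apply_moves([
  [[-9,7,0,0,0,0.787,0.4],[-9,7,0,0,0,0.787,0.4],[-9,7,0,0,0,0.787,0.4],[-9,7,0,0,0,0.787,0.4],[-9,7,0,0,0,0.787,0.4],[-9,7,0,0,0,0.787,0.4]],
])

```text
time_s: 40.55
eef_pos: [0.5639, -0.1099, 0.2388]
eef_rot: [-0.0, 0.898, 0.441, -0.001]
wrist_force: [-0.1, 0.2, -0.3]
opening: 0.4
```

Emit:
apply_moves([
  [[-1.4,11.3,0,0,0,0.787,0.4],[-1.4,11.3,0,0,0,0.787,0.4],[-1.4,11.3,0,0,0,0.787,0.4],[-1.4,11.3,0,0,0,0.787,0.4],[-1.4,11.3,0,0,0,0.787,0.4],[-1.4,11.3,0,0,0,0.787,0.4],[-1.4,11.3,0,0,0,0.787,0.4],[-1.4,11.3,0,0,0,0.787,0.4]],
])

```text
time_s: 41.35
eef_pos: [0.6453, -0.1894, 0.2391]
eef_rot: [-0.0, 0.998, 0.066, -0.001]
wrist_force: [-0.1, -0.6, 0.3]
opening: 0.4
```

```bash
cat > pump.py <<'E'
from h import *
import sys
p,R=cur();c=get_calibration("wrist");im=camera("wrist");n=sys.argv[1];cv2.imwrite(f"pics/{n}.png",im[:,:,::-1]);np.save(n+".npy",c,allow_pickle=True)
print(p,get_obs()["q"].round(2),get_obs()["time_s"])
for col,z in(("orange",.074),("brass",.074),("green",.004),("red",.004)):
    for q in blobs(im,col,40)[:3]:
        r=cv2.boxPoints(cv2.minAreaRect(q.astype(np.float32)));print(col,r.round().tolist(),ray(c,r,z)[:,:2].round(4).tolist())
E
python3 pump.py w9
```

```text
[ 0.64527396 -0.1893613   0.23910543] [-0.46  0.4   1.35 -0.    1.39  0.98] 41.4
orange [[338.0, 190.0], [356.0, 189.0], [359.0, 253.0], [341.0, 254.0]] [[0.6752, -0.1951], [0.6775, -0.2078], [0.6297, -0.2177], [0.6272, -0.2044]]
orange [[346.0, 254.0], [346.0, 221.0], [358.0, 221.0], [358.0, 254.0]] [[0.6278, -0.2082], [0.6531, -0.2044], [0.6543, -0.2131], [0.629, -0.2172]]
brass [[337.0, 180.0], [355.0, 179.0], [359.0, 254.0], [342.0, 255.0]] [[0.6817, -0.1939], [0.684, -0.206], [0.6289, -0.2178], [0.6264, -0.205]]
brass [[47.0, 414.0], [47.0, 408.0], [90.0, 408.0], [90.0, 414.0]] [[0.4495, 0.0259], [0.4559, 0.0255], [0.4607, -0.0111], [0.4544, -0.0109]]
brass [[205.0, 350.0], [222.0, 340.0], [230.0, 354.0], [213.0, 363.0]] [[0.5311, -0.1068], [0.5417, -0.1198], [0.53, -0.1267], [0.5192, -0.1136]]
green [[278.0, 145.0], [288.0, 144.0], [291.0, 171.0], [281.0, 172.0]] [[0.695, -0.1429], [0.6969, -0.1511], [0.6744, -0.1558], [0.6724, -0.1475]]
red [[239.0, 148.0], [269.0, 146.0], [271.0, 173.0], [241.0, 175.0]] [[0.6881, -0.109], [0.6934, -0.1351], [0.6706, -0.1389], [0.6651, -0.1123]]
red [[20.0, 419.0], [80.0, 419.0], [80.0, 432.0], [20.0, 432.0]] [[0.3727, 0.105], [0.3813, 0.0409], [0.3638, 0.0417], [0.3551, 0.1066]]
red [[23.0, 432.0], [61.0, 432.0], [61.0, 436.0], [23.0, 436.0]] [[0.3556, 0.1034], [0.3611, 0.0623], [0.3556, 0.0626], [0.3501, 0.1039]]
```

View pics/w9.png

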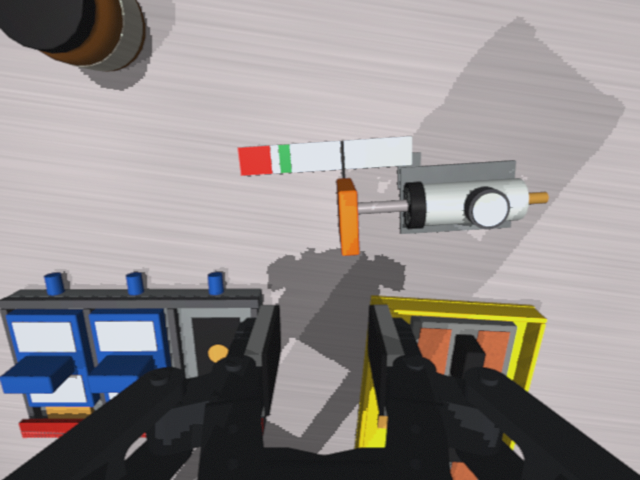

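The pump is clear: paddle top face at px (340–358, 190–254), pointer at home, green at (284,158), red at (255,160). Both clean cassettes look seated in the rack.

```bash
python3 - <<'E'
from h import *
p,R=cur();print(step(p,R,[.6524,-.2062,.052],quat(-np.pi/2+.2)))
E
```

```text
[0.5, 1.76, 18.72, -0.0001, 0.0009, -0.0674]
```

Emit:
apply_moves([
  [[0.5,1.8,3,0,0,-0.067,0.45],[0.5,1.8,8,0,0,-0.067,0.45],[0.5,1.8,12,0,0,-0.067,0.45],[0.5,1.8,15.5,0,0,-0.067,0.45],[0.5,1.8,18,0,0,-0.067,0.45],[0.5,1.8,18.7,0,0,-0.067,0.45],[0.5,1.8,18.7,0,0,-0.067,0.45],[0.5,1.8,18.7,0,0,-0.067,0.45]],
])

```text
time_s: 42.2
eef_pos: [0.6537, -0.2071, 0.0543]
eef_rot: [0.001, 0.995, 0.099, 0.001]
wrist_force: [-0.8, -0.9, 0.6]
opening: 0.447
```

Emit:
apply_moves([
  [[0,0,0,0,0,0,0],[0,0,0,0,0,0,0],[0,0,0,0,0,0,0],[0,0,0,0,0,0,0],[0,0,0,0,0,0,0],[0,0,0,0,0,0,0]],
])

```text
time_s: 42.8
eef_pos: [0.6538, -0.2067, 0.0548]
eef_rot: [0.001, 0.995, 0.099, 0.001]
wrist_force: [-0.9, 2.4, 6.7]
opening: 0.156
```

```bash
python3 pump.py w10|head -1; python3 - <<'E'
from h import *
o=get_obs();p,R=cur();print(o["opening"],o["wrist_force"],R.as_matrix()[:,1])
E
```

```text
[ 0.65376709 -0.20673048  0.05476895] [-0.48  0.63  1.42  0.    1.09  0.89] 42.85
0.15963622378505574 [-1.28168218  1.59277622  6.7115547 ] [ 0.19710964 -0.98038051  0.00135602]
```

View pics/w10.png

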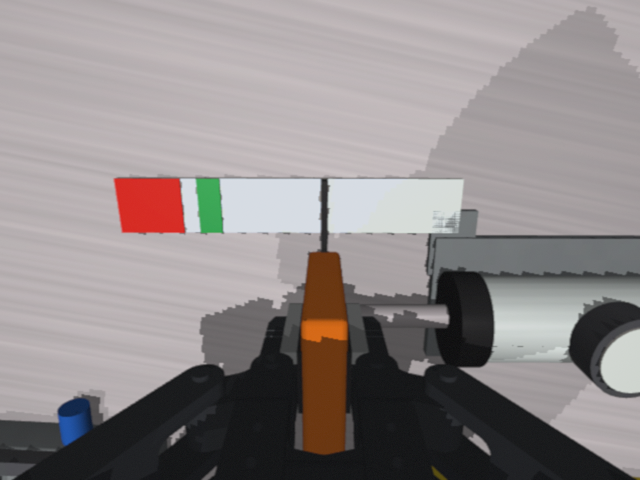

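The paddle is gripped squarely. The home mark and pointer are at column 324, the green band at 196–221 and red begins at 184.

Emit:
apply_moves([
  [[0,-0.7,0,0,0,0,0],[0,-1.5,0,0,0,0,0],[0,-2.3,0,0,0,0,0],[0,-3.1,0,0,0,0,0],[0,-3.8,0,0,0,0,0],[0,-4.4,0,0,0,0,0],[0,-4.8,0,0,0,0,0],[0,-5,0,0,0,0,0]],
])

```text
time_s: 43.65
eef_pos: [0.6447, -0.1609, 0.0548]
eef_rot: [0.003, 0.995, 0.099, 0.002]
wrist_force: [3.0, -11.3, 1.3]
opening: 0.159
```

Emit:
apply_moves([
  [[0,0,0,0,0,0,0],[0,0,0,0,0,0,0],[0,0,0,0,0,0,0]],
])

```text
time_s: 43.95
eef_pos: [0.6448, -0.1612, 0.0548]
eef_rot: [0.003, 0.995, 0.099, 0.002]
wrist_force: [2.8, -11.4, 1.0]
opening: 0.154
```

```bash
cat > pt.py <<'E'
from h import *
p,R=cur();o=get_obs();print("pull by TCP mm",((p-[.65377,-.20673,.0548])@[-.197,.98,0]*1000).round(1),o["wrist_force"].round(1),o["opening"],o["time_s"])
c=get_calibration("wrist");im=camera("wrist");cv2.imwrite("pics/p_last.png",im[:,:,::-1])
def ext(col): 
    b=blobs(im,col,60)[0];return b[:,0].min(),b[:,0].max(),b[:,1].min(),b[:,1].max()
g,r=ext("green"),ext("red");print("green",g,"red",r)
rows=im[g[2]+4:g[3]-4,150:600].max(2).mean(0);d=np.where(rows<70)[0]+150;print("dark cols",d)
E
python3 pt.py
```

```text
pull by TCP mm 46.4 [  2.8 -11.4   1. ] 0.15418044329093408 43.95
green (np.int32(304), np.int32(324), np.int32(179), np.int32(232)) red (np.int32(223), np.int32(287), np.int32(179), np.int32(232))
dark cols [321 322 323 324 325 326 427 428 429 430 431]
```

Emit:
apply_moves([
  [[0,-0.2,0,0,0,0,0],[0,-0.4,0,0,0,0,0],[0,-0.4,0,0,0,0,0],[0,-0.4,0,0,0,0,0],[0,-0.4,0,0,0,0,0]],
])

```text
time_s: 44.5
eef_pos: [0.644, -0.1574, 0.0548]
eef_rot: [0.003, 0.995, 0.099, 0.002]
wrist_force: [2.8, -12.5, 1.8]
opening: 0.156
```

```bash
python3 pt.py
```

```text
pull by TCP mm 50.2 [  2.8 -12.5   1.8] 0.15620904411380676 44.5
green (np.int32(313), np.int32(334), np.int32(179), np.int32(232)) red (np.int32(232), np.int32(295), np.int32(179), np.int32(232))
dark cols [321 322 323 324 325 326 436 437 438 439]
```

The pointer is mid-green (column 323.5 in a band of 313–334). Hold for 3.2 s, then ease it back.

Emit:
apply_moves([
  [[0,0,0,0,0,0,0],[0,0,0,0,0,0,0],[0,0,0,0,0,0,0],[0,0,0,0,0,0,0],[0,0,0,0,0,0,0],[0,0,0,0,0,0,0],[0,0,0,0,0,0,0],[0,0,0,0,0,0,0]],
])

```text
time_s: 45.35
eef_pos: [0.644, -0.1575, 0.0549]
eef_rot: [0.003, 0.995, 0.099, 0.002]
wrist_force: [2.5, -11.7, 1.4]
opening: 0.157
```

Emit:
apply_moves([
  [[0,0,0,0,0,0,0],[0,0,0,0,0,0,0],[0,0,0,0,0,0,0],[0,0,0,0,0,0,0],[0,0,0,0,0,0,0],[0,0,0,0,0,0,0],[0,0,0,0,0,0,0],[0,0,0,0,0,0,0]],
])

```text
time_s: 46.15
eef_pos: [0.644, -0.1575, 0.0548]
eef_rot: [0.003, 0.995, 0.099, 0.002]
wrist_force: [3.1, -12.5, 1.4]
opening: 0.159
```

Emit:
apply_moves([
  [[0,0,0,0,0,0,0],[0,0,0,0,0,0,0],[0,0,0,0,0,0,0],[0,0,0,0,0,0,0],[0,0,0,0,0,0,0],[0,0,0,0,0,0,0],[0,0,0,0,0,0,0],[0,0,0,0,0,0,0]],
])

```text
time_s: 46.95
eef_pos: [0.644, -0.1575, 0.0548]
eef_rot: [0.003, 0.995, 0.099, 0.002]
wrist_force: [3.1, -10.9, 1.2]
opening: 0.152
```

```bash
python3 pt.py
```

```text
pull by TCP mm 50.2 [  3.1 -10.9   1.2] 0.15199952409011538 46.95
green (np.int32(313), np.int32(334), np.int32(179), np.int32(232)) red (np.int32(232), np.int32(295), np.int32(179), np.int32(232))
dark cols [321 322 323 324 325 326 436 437 438 439]
```

Emit:
apply_moves([
  [[0,0.8,0,0,0,0,0],[0,1.6,0,0,0,0,0],[0,2.4,0,0,0,0,0],[0,3.2,0,0,0,0,0],[0,4,0,0,0,0,0],[0,4.7,0,0,0,0,0],[0,5.2,0,0,0,0,0],[0,5.4,0,0,0,0,0]],
])

```text
time_s: 47.8
eef_pos: [0.6538, -0.2069, 0.0547]
eef_rot: [0.0, 0.995, 0.099, 0.001]
wrist_force: [-2.5, 7.9, 10.4]
opening: 0.157
```

Emit:
apply_moves([
  [[0,0,0,0,0,0,0],[0,0,0,0,0,0,0],[0,0,0,0,0,0,0.4],[0,0,0,0,0,0,0.4],[0,0,0,0,0,0,0.4],[0,0,0,0,0,0,0.4]],
])

```text
time_s: 48.4
eef_pos: [0.6524, -0.2065, 0.0522]
eef_rot: [-0.0, 0.995, 0.099, -0.001]
wrist_force: [-0.1, -0.7, -0.1]
opening: 0.401
```

```bash
python3 pt.py
```

```text
pull by TCP mm 0.5 [-0.1 -0.7 -0.1] 0.40064831890028096 48.4
green (np.int32(196), np.int32(221), np.int32(176), np.int32(230)) red (np.int32(113), np.int32(182), np.int32(176), np.int32(230))
dark cols [323 324 325 326 327]
```

Plunger is back home (pointer on the home mark) and released. Lift off and check everything.

Emit:
apply_moves([
  [[0,0,-3,0,0,0,0.45],[0,0,-8,0,0,0,0.45],[0,0,-13,0,0,0,0.45],[0,0,-18,0,0,0,0.45],[0,0,-23,0,0,0,0.45],[-10,0,-28,0,0,0,0.45],[-10,0,-28,0,0,0,0.45],[-10,0,-28,0,0,0,0.45]],
])

```text
time_s: 49.25
eef_pos: [0.5528, -0.2274, 0.3362]
eef_rot: [0.002, 0.995, 0.098, 0.001]
wrist_force: [0.5, 0.5, 0.5]
opening: 0.45
```

```bash
python3 - <<'E'
from h import *
cv2.imwrite("pics/f.png",np.vstack([cv2.resize(camera("scene")[150:410,80:560,::-1],(800,433))]))
im=camera("side");cv2.imwrite("pics/f2.png",cv2.resize(im[120:480,180:480,::-1],None,fx=1.66,fy=1.66))
E
```

```text
(no output)
```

View pics/f2.png

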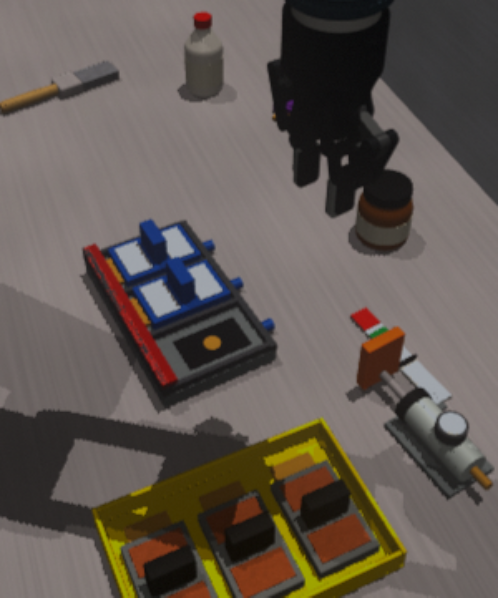

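View pics/f.png

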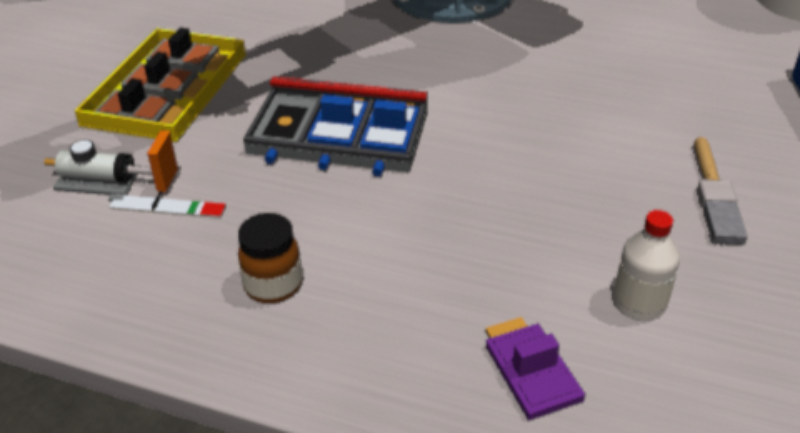

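Three spent cassettes lie flat in the tray and two clean ones flat in bays 2 and 3. The pump is home, and the bystanders and the purple decoy are where they were.

```bash
python3 -c "
from bench import *
print(hand_in())"
```

```text
the job is handed in; nothing more can be done
None
```

The job is done and handed in at about 49 s on the robot's clock, out of the 210 s allowed.

- **Spent cassettes:** all three were tilted out of the rack and laid flat, handle up, side by side in the wash tray.
- **Clean cassettes:** only two were present. They were hooked under the red keeper bar and swung down flat into bays 3 and 2. Bay 1 stays empty, and I left the purple look-alike alone.
- **Vacuum test:** the handle was held at about 50 mm of pull, in the middle of the green band, for more than 2.4 s. It never got near the red zone. It was then eased back to the home mark and released.

The last scene and side pictures showed every cassette in place and the pump fully in. The bottle, jar, brush and purple look-alike were where they started, and the gripper was clear of everything.

No check failed. The only small disagreements were a 1–4 mm offset in the arm's position at long reach and contact forces of about 4 N when hooking the tabs. Neither affected the result.

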